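# Fit the swing-out rotor on the centrifuge's drive shaft

## Robot

A 6-joint arm with a two-finger parallel gripper is mounted at the origin on the work surface. World frame = base frame: x ahead of the robot, y to its left, z up, the work surface at z = 0. Lengths are in m, angles in rad, forces in N, time in s.
With the tool pointing down it reaches from about 0.25 to 0.725 m from the base axis. Payload 4 kg.
Tool frame: the origin (TCP) lies midway between the tips of the shut fingers; the grasp point (between the pads) lies 19 mm behind it; y points along the fingers, z is the direction in which the jaws open and shut, and the axes are right-handed (so a half turn about y gives the same grasp; the last joint's range is limited). The gripper opens to 85 mm and grips with 20 to 120 N. Pads are 22 mm wide; open, the fingers measure 114 mm over their backs; the gripper's body (76 mm by 85 mm) begins 54 mm behind the grasp point. The pads swing forward as they close: fully open they stand 13 mm farther back than shut.
Start: joints at [-1.132, 0.241, 0.005, 1.335, 0, 1.571], TCP at [0.212, -0.453, 0.231] pointing down, gripper open.
Joint ranges: [-2.72, 2.72], [-1.05, 1.87], [-1.09, 1.28], [-1.99, 2.15], [-1.42, 1.44], [-3.14, 3.14]. Speed limits (rad/s): [2.79, 2.79, 3.14, 3.14, 3.14, 3.14].

## Interface

Orientations are given as a unit quaternion [x, y, z, w].
In Python, from workcell import bot gives the robot as it stands. The module is installed in compiled form; this text tells all that it offers.
- The arm moves only by the shell command python3 -m handwheel 'ROWS' [OPENING]. ROWS is JSON, a list of rows, each a list of 6 numbers: the shift along the tool's x, y, z in units of 25 mm (1.0 is 25 mm), then the turn, a rotation vector about the tool's x, y, z in units of 10 degrees (1.0 is 10 degrees). A call has exactly 5 rows; each row is the pose to reach, as a shift and turn from the pose commanded when the call began, along the tool's axes at that moment; what a row does not reach only later rows make up. A row lasts 1/8 s, in which the tool goes at most 62.5 mm and 10.7 degrees, less where a joint would pass 70% of its speed; a pose out of reach is approached as far as the arm can. A call with a gripper value outside its range is refused whole. OPENING is the gripper command: -1 is shut, 1 is fully open, values between are in proportion, set as the call begins (- or left out, the last holds). The fingers move at their own pace and stop on an object; the grip force is fixed at half the most. Time passes only in rows, so rows that repeat a pose let the fingers close, or fill a call up. It gives the time, the measured TCP pose, the force and the opening at its end, in the units of the state.
- bot.get_obs(): the state, without advancing time (a new reading comes with each control period).
- bot.camera(name): name is "scene" or "top" or "wrist"; returns a dict with "color" (400x640x3 uint8, red, green, blue), "fx", "fy", "cx", "cy" (pixels), "rvec" (rotation vector, rad) and "tvec" (3), from world to camera coordinates, as OpenCV has them. Camera axes: x right, y down, z forward; pixel columns grow to the right and rows downward; lengths in m; the calibration is good to about 2 mm. The wrist camera is an equidistant fisheye: a pixel r from the principal point sees the ray r / f radians off the axis. A picture is of the moment at which its call begins. There is no depth.
- bot.job_done(): hands the job in, once; it reports no verdict.
The state is a dict: "clock": time; "joint_pos": joint angles; "joint_vel": joint speeds; "tau": joint torques, N m; "eef_pos": TCP position; "tool_rot": TCP orientation; "ft_force": force on the tool from outside, world axes, zero at the start; "ft_torque": the same for the moment, N m; "grip_width": finger opening in m.
Only numpy, scipy, OpenCV 4.12 (cv2) and the standard library are available. Lean on these libraries where they do the work, as an engineer would, in place of code of your own. Each camera call takes 0.05 s, during which the arm holds its last target.

## Task

The centrifuge's aluminium rotor is lying on its side on the bench. Stand it upright on the bench, neck up, and let go of it, then take hold of it afresh and slide its hub down over the drive shaft in the open centrifuge bowl until it sits fully home, and let go. Never let it drop or topple, and leave the two buckets, the tube rack and the kidney dish where they are.

Things in the scene. Friction and masses are not known exactly. Their poses are not given: they have to be found in the camera images.
- rotor: Aluminium two-place centrifuge rotor, 0.29 to 0.45 kg. Own frame: origin at the centre of the hub's underside, z up the hub, x along its two side plates. Each plate is 140 mm long, 6 mm thick, 40 mm high (z 0-40), outer faces 60 mm apart in y. At the start it lies on one plate, hub axis level 30 mm above the bench, neck (z end) roughly to +y. It can stand on its underside, z = 0.
- rotor_neck (a point): Point on the rotor's hub axis at z = 64 mm of rotor, same axes. The hub is a round tube, 42 mm outer diameter, z 0-85 mm, joined to the plates between them; its free upper part, z 40-85 mm, is the neck, the place to hold it (blue band at z 70-80 mm).
- rotor_bore (a point): Centre of the lower mouth of the hub's bore, which is straight, 26 mm in diameter and goes right through; same point and axes as rotor.
- centrifuge: Cream bench centrifuge, fixed, 280 x 280 mm, 185 mm high (black seal ring to 188 mm), origin at the centre of its underside, z up, front panel on its own +y side. Round open bowl in the top, inner diameter 224 mm, floor 24 mm above the bench. The smoky domed lid stands open on the back edge (own -y side), leaning a little outwards, up to 0.47 m above the bench.
- shaft_tip (a point): Top centre of the brass drive shaft, upright in the middle of the bowl, 127 mm above the bench, 61 mm below the rim. Shaft diameter 22 mm (2 mm clearance to the bore all round); the top 12 mm taper to 10 mm. It stands 67 mm above its shoulder.
- shaft_seat (a point): Centre of the flat shoulder, 40 mm in diameter, 60 mm above the bench, at the foot of the drive shaft. The rotor is home when its hub's underside rests on it: rotor_bore is then at this point, the hub's top 145 mm above the bench. Any yaw will do; there is no key or catch.
- bucket_a: blue rotor bucket, 34 x 46 x 64 mm high, with a steel pin at each 46 mm end (60 mm over the pins), standing loose on the bench; origin at the centre of its underside; leave it alone
- bucket_b: second, identical bucket; leave it alone
- tube_rack: white rack 70 x 150 mm with purple-capped blood tubes, 102 mm high over the caps, loose; origin at the centre of its underside; leave it alone
- kidney_dish: salmon-coloured plastic kidney dish, about 115 x 210 mm (long side along its own y), 45 mm high, empty, loose; origin near the middle of its underside; leave it alone
Mind the look-alikes: they are no part of the job. What is shaped like the rotor but green or turquoise is not meant.

How it is judged:
By the outcome, as a careful person would: the job done as asked, in the order asked, and still so for the second after the job is handed in, with the robot touching nothing.
It also fails if it takes over 59 s, if anything falls off the work surface, if the arm or the gripper's body presses on something with over 40 N, if the wrist force passes 120 N, or if a joint passes its speed limit or range.

## Working session

There is one attempt and no reset: what is moved stays moved. The work goes in short steps, Python scripts to look and compute and a shell command to move; the robot and the scene stay as the last step left them, time stands still between calls to the robot, and variables do not carry over. Pictures are saved under pics/ and viewed, and the job is handed in when it is done.

```bash
mkdir -p pics; ls; cat > h.py <<'E'
import numpy as np, cv2
from workcell import bot
from scipy.spatial.transform import Rotation as R
def snap(n,f):
    c=bot.camera(n); cv2.imwrite('pics/'+f,c['color'][:,:,::-1]); np.save('pics/'+f+'.npy',c,allow_pickle=True); return c
def load(f): return np.load('pics/'+f+'.npy',allow_pickle=True).item()
def ray(c,u,v,fish=False):
    Rm=cv2.Rodrigues(np.array(c['rvec'],float))[0]; t=np.array(c['tvec'],float).ravel()
    x=(u-c['cx'])/c['fx']; y=(v-c['cy'])/c['fy']
    if fish:
        r=np.hypot(x,y); d=np.array([x/r*np.sin(r),y/r*np.sin(r),np.cos(r)]) if r>1e-9 else np.array([0,0,1.])
    else: d=np.array([x,y,1.])
    d=Rm.T@d; return -Rm.T@t, d/np.linalg.norm(d)
def onz(c,u,v,z,fish=False):
    o,d=ray(c,u,v,fish); return o+d*(z-o[2])/d[2]
def proj(c,p,fish=False):
    Rm=cv2.Rodrigues(np.array(c['rvec'],float))[0]; q=Rm@np.array(p)+np.array(c['tvec']).ravel()
    if fish:
        th=np.arctan2(np.hypot(q[0],q[1]),q[2]); s=th/np.hypot(q[0],q[1]); return c['cx']+c['fx']*q[0]*s, c['cy']+c['fy']*q[1]*s
    return c['cx']+c['fx']*q[0]/q[2], c['cy']+c['fy']*q[1]/q[2]
E
python3 - <<'E'
from h import *
for n in ['scene','top','wrist']: 
    c=snap(n,n+'0.png'); print(n,c['fx'],c['cx'],c['cy'],ray(c,c['cx'],c['cy']))
o=bot.get_obs(); print(o)
E
```

```text
pics
scene 416.4110998824039 312.8131653166149 197.44486218414042 (array([0.95064506, 0.60800156, 0.96284599]), array([-0.42961523, -0.44626867, -0.78503187]))
top 390.79593782573846 322.4429394028846 197.44974392208218 (array([0.34297519, 0.11589243, 1.01756507]), array([ 0.14677462,  0.00503096, -0.98915717]))
wrist 309.70691628693146 322.4097825534445 193.32944603342187 (array([ 0.28708085, -0.41811483,  0.37190015]), array([-0.28983707, -0.13346829, -0.94772395]))
{'clock': 0.15, 'joint_pos': array([-1.13200923e+00,  2.41255631e-01,  4.03411698e-03,  1.33519470e+00,
       -4.02717184e-05,  1.57084382e+00]), 'joint_vel': array([-3.34358594e-04, -1.55359476e-03,  2.30726344e-03, -1.38791096e-03,
        6.24948209e-04,  3.31539142e-05]), 'tau': array([-4.25230326e-05, -3.72635615e+01,  2.52638358e+01,  1.23410532e-02,
        1.34644594e-05, -8.48953420e-06]), 'eef_pos': array([ 0.21220715, -0.45220714,  0.23060978]), 'tool_rot': array([-0.15401525,  0.69071647, -0.6896047 ,  0.15373814]), 'ft_force': array([-0.74030973, -0.64232327,  0.52938807]), 'ft_torque': array([ 0.00559415, -0.02871901, -0.03042475]), 'grip_width': 0.08543270800705906}
```

View pics/scene0.png

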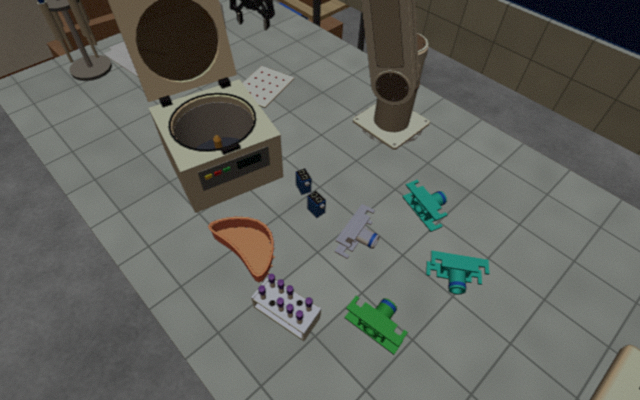

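View pics/top0.png

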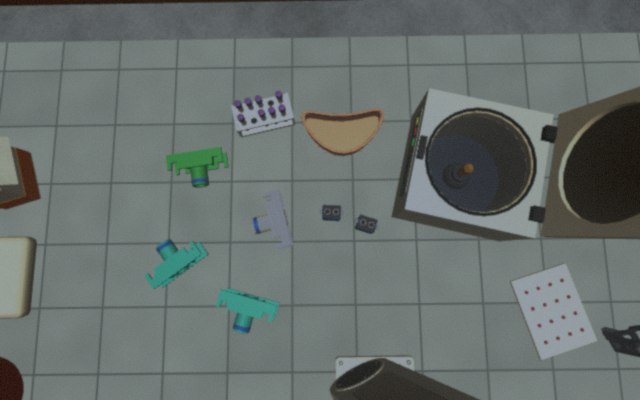

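View pics/wrist0.png

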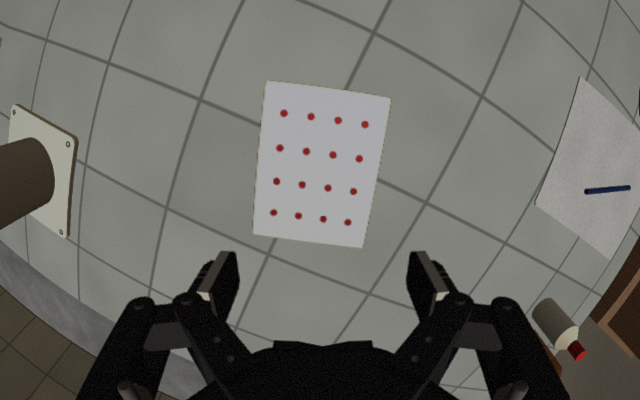

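```bash
python3 - <<'E'
from h import *
t=load('top0.png');s=load('scene0.png')
for nm,u,v,z in [('neckend',254,226,.03),('plate mid',277,220,.06),('shaft',468,168,.127),('bktA',331,212,.064),('bktB',366,223,.064),('dish',343,130,.045),('rack',262,113,.1),('turq',232,300,.05),('turq2',175,262,.05),('green',198,165,.06),('rimL',424,160,.188),('rimR',537,160,.188),('bowlnear',480,213,.188)]:
    print(nm,onz(t,u,v,z).round(3))
def tri(a,b):
    (o1,d1),(o2,d2)=a,b
    A=np.stack([d1,-d2],1); x=np.linalg.lstsq(A,o2-o1,rcond=None)[0]
    p,q=o1+d1*x[0],o2+d2*x[1]; return (p+q)/2,np.linalg.norm(p-q)
print(tri(ray(t,468,168),ray(s,217,137)))
for f,c,b in [('top',t,(235,180,70,80)),('scene',s,(325,195,65,70)),('top',t,(410,85,150,160)),('scene',s,(150,80,140,120))]:
    x,y,w,h=b; im=c['color'][y:y+h,x:x+w,::-1]; k=600/max(w,h)
    cv2.imwrite(f'pics/crop_{f}_{x}.png',cv2.resize(im,None,fx=min(k,600/h),fy=min(k,600/h),interpolation=cv2.INTER_CUBIC))
E
ls pics
```

```text
neckend [0.419 0.295 0.03 ]
plate mid [0.43  0.233 0.06 ]
shaft [ 0.54  -0.219  0.127]
bktA [0.448 0.1   0.064]
bktB [0.42  0.015 0.064]
dish [0.663 0.066 0.045]
rack [0.691 0.266 0.1  ]
turq [0.239 0.342 0.05 ]
turq2 [0.331 0.484 0.05 ]
green [0.572 0.433 0.06 ]
rimL [ 0.545 -0.102  0.188]
rimR [ 0.542 -0.346  0.188]
bowlnear [ 0.428 -0.215  0.188]
(array([ 0.54162024, -0.22137161,  0.12054104]), np.float64(0.0007538572754723263))
crop_scene_150.png
crop_scene_325.png
crop_top_235.png
crop_top_410.png
scene0.png
scene0.png.npy
top0.png
top0.png.npy
wrist0.png
wrist0.png.npy
```

View pics/crop_top_235.png

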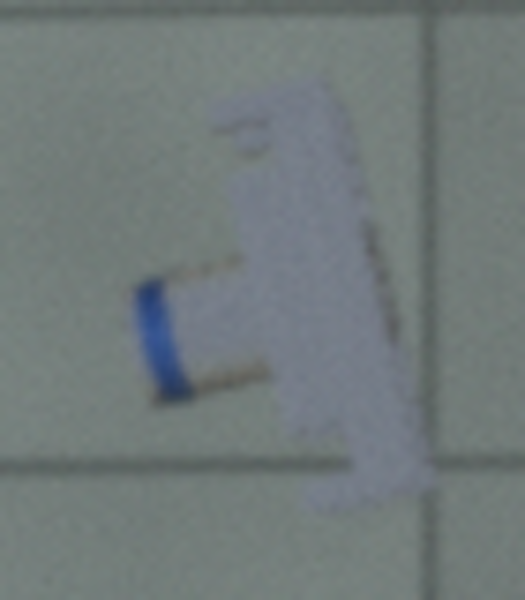

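View pics/crop_scene_325.png

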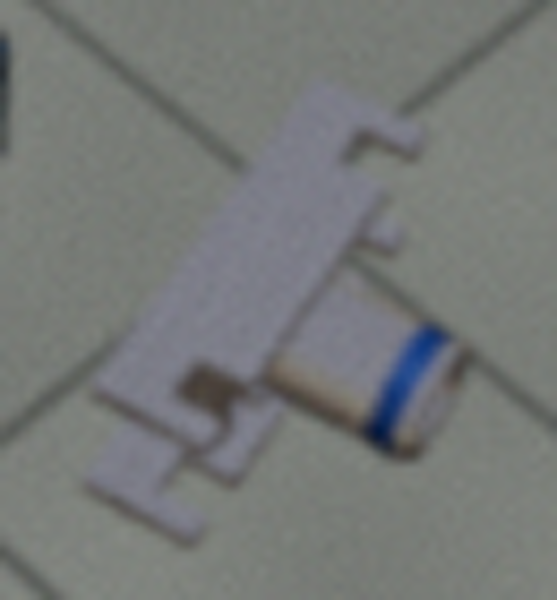

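View pics/crop_top_410.png

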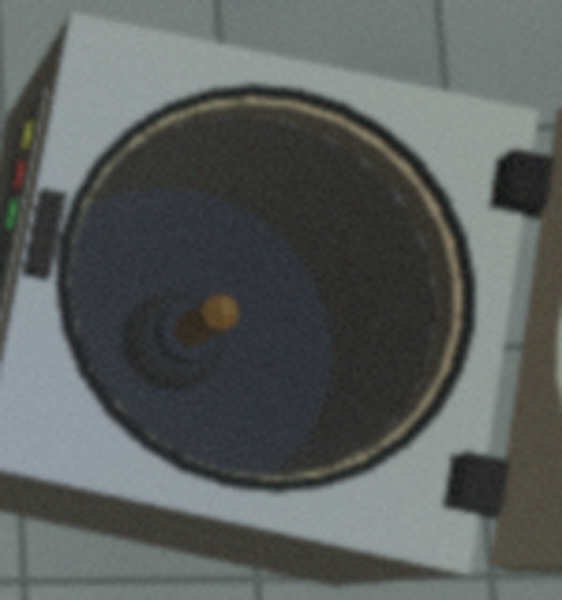

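View pics/crop_scene_150.png

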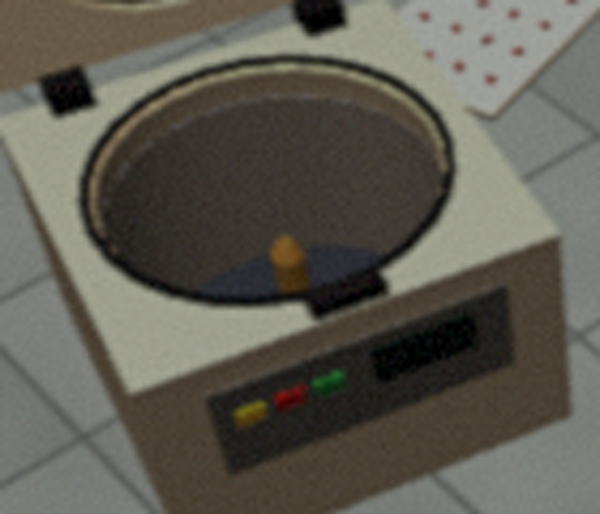

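```bash
python3 - <<'E'
from h import *
t=load('top0.png');s=load('scene0.png')
T=lambda x,y:onz(t,x/7.5+235-.4,y/7.5+180-.4,.06)
k=600/70
S=lambda x,y:onz(s,x/k+325-.4,y/k+195-.4,.06)
for F,cs in [(T,[(325,75),(435,485),(310,505),(208,105)]),(S,[(322,80),(95,385),(230,480),(425,145)])]:
    p=[F(*c)[:2] for c in cs]; print(np.round(p,4))
    e=p[1]-p[0]; m=(p[0]+p[1])/2; m2=(p[2]+p[3])/2
    print('origin',m.round(4),'len',np.linalg.norm(e).round(4),'x az',np.degrees(np.arctan2(*e[::-1])).round(2),'axis',(m2-m).round(4),np.degrees(np.arctan2(*(m2-m)[::-1])).round(1))
# blue band centroid
for n,c,b in [('top',t,(245,210,25,30)),('scene',s,(360,225,25,30))]:
    x,y,w,h=b; im=c['color'][y:y+h,x:x+w].astype(int)
    m=(im[:,:,2]-im[:,:,0]>40)
    v,u=np.nonzero(m); print(n,m.sum(),u.mean()+x,v.mean()+y,onz(c,u.mean()+x,v.mean()+y,.047).round(4))
# bowl ring
im=t['color']; hs=cv2.cvtColor(im,cv2.COLOR_RGB2HSV)
o=(hs[:,:,0]>8)&(hs[:,:,0]<25)&(hs[:,:,1]>140); o[:, :440]=0;o[:,500:]=0; o[:150]=0;o[200:]=0
v,u=np.nonzero(o);print('brass',o.sum(),u.mean(),v.mean(),im[168,468],onz(t,u.mean(),v.mean(),.127))
E
```

```text
[[0.5062 0.2312]
 [0.3708 0.1948]
 [0.3648 0.2354]
 [0.4967 0.2699]]
origin [0.4385 0.213 ] len 0.1403 x az -164.96 axis [-0.0078  0.0397] 101.1
[[0.3727 0.2025]
 [0.5072 0.2346]
 [0.5013 0.2846]
 [0.3677 0.242 ]]
origin [0.4399 0.2185] len 0.1383 x az 13.4 axis [-0.0054  0.0448] 96.9
top 57 255.5263157894737 224.33333333333334 [0.4215 0.2881 0.047 ]
scene 48 372.0416666666667 238.33333333333334 [0.4285 0.2909 0.047 ]
brass 8 468.5 169.375 [90 68 38] [ 0.53665476 -0.21956876  0.127     ]
```

```bash
python3 - <<'E'
from h import *
t=load('top0.png');s=load('scene0.png')
# ring dark fit: seal ring outer dark pixels brightness
for n,c,ctr,rad in [('top',t,(481,160),85),('scene',s,(212,121),60)]:
    g=cv2.cvtColor(c['color'],cv2.COLOR_RGB2GRAY).astype(float)
    pts=[]
    # project from outside in: first dark crossing along rays from centre in world (plane .188)
    C0=onz(c,*ctr,.188)
    for a in np.linspace(0,2*np.pi,72,endpoint=False):
        prof=[]
        rs=np.arange(.145,.105,-.0005)
        for r in rs:
            u,v=proj(c,C0+[r*np.cos(a),r*np.sin(a),0]); prof.append(cv2.getRectSubPix(g.astype(np.float32),(1,1),(u,v))[0,0])
        prof=np.array(prof); d=np.diff(prof); i=np.argmin(d)
        if d[i]<-2: pts.append(C0[:2]+rs[i]*np.array([np.cos(a),np.sin(a)]))
    P=np.array(pts); 
    for _ in range(4):
        A=np.c_[2*P,np.ones(len(P))]; x=np.linalg.lstsq(A,(P**2).sum(1),rcond=None)[0]
        r=np.sqrt(x[2]+x[:2]@x[:2]); e=np.abs(np.linalg.norm(P-x[:2],axis=1)-r); P=P[e<max(.003,2*np.median(e))]
    print(n,len(P),x[:2].round(4),r.round(4),e.mean())
E
```

```text
top 70 [ 0.5429 -0.2237] 0.1207 0.0005752114712331
scene 63 [ 0.5446 -0.2203] 0.1202 0.0009019053060006228
```

```bash
cat >> h.py <<'E'
def plan(p,yd,zd,base=None):
    """units to reach TCP p with tool y=yd, jaws along zd(either sign)"""
    o=bot.get_obs() if base is None else base
    R0=R.from_quat(o['tool_rot']); best=None
    yd=np.array(yd,float);yd/=np.linalg.norm(yd)
    for s in (1,-1):
        z=s*np.array(zd,float); z-=yd*(z@yd); z/=np.linalg.norm(z)
        M=R.from_matrix(np.stack([np.cross(yd,z),yd,z],1))
        rv=(R0.inv()*M).as_rotvec()
        d=R0.inv().apply(np.array(p)-o['eef_pos'])
        print('sgn',s,'units',np.r_[d/.025,np.degrees(rv)/10].round(2),'rows',round(np.linalg.norm(d)/.0625,1),round(np.degrees(np.linalg.norm(rv))/10.7,1))
def st():
    o=bot.get_obs(); M=R.from_quat(o['tool_rot']).as_matrix()
    print('t',round(o['clock'],2),'p',o['eef_pos'].round(4),'q',o['joint_pos'].round(2),'y',M[:,1].round(3),'z',M[:,2].round(3),'F',o['ft_force'].round(1),'w',round(o['grip_width'],4))
def az(a): a=np.radians(a); return np.array([np.cos(a),np.sin(a),0])
E
python3 - <<'E'
from h import *
st()
ax=az(104); rx=az(14); th=np.radians(35)
y=-np.cos(th)*np.array([0,0,1])-np.sin(th)*ax
g=np.array([.439,.215,.03])+.067*ax
tcp=g+.014*y
print(g,tcp)
plan(tcp-.09*y+[0,0,.02],y,rx)
E
```

```text
t 0.15 p [ 0.2122 -0.4522  0.2306] q [-1.13  0.24  0.    1.34 -0.    1.57] y [-0.001  0.001 -1.   ] z [ 0.425 -0.905 -0.002] F [-0.7 -0.6  0.5] w 0.0854
[0.42279123 0.28000981 0.03      ] [0.42473388 0.27221827 0.01853187]
sgn 1 units [-20.4    4.77 -24.64   2.41  -7.62  -2.93] rows 12.9 8.0
sgn -1 units [-20.4    4.77 -24.64   3.08   9.76   2.54] rows 12.9 9.9
```

```bash
python3 -m handwheel '[[-1.4,0,-1.7,0,-0.5,0],[-2.8,0,-3.4,0,-1,0],[-4.2,0,-5.1,0,-1.6,0],[-5.6,0,-6.8,0,-2.2,0],[-7,0,-8.5,0,-2.8,0]]' 1
python3 - <<'E'
from h import *
st()
ax=az(104); rx=az(14); th=np.radians(35)
y=-np.cos(th)*np.array([0,0,1])-np.sin(th)*ax
tcp=np.array([.439,.215,.03])+.067*ax+.014*y
plan(tcp-.09*y+[0,0,.02],y,rx)
E
```

```text
clock: 0.78
eef_pos: [0.2805, -0.1843, 0.2312]
tool_rot: [0.317, -0.632, 0.632, -0.317]
ft_force: [0.9, -0.5, 0.2]
grip_width: 0.0855
t 0.78 p [ 0.2805 -0.1843  0.2312] q [-0.58 -0.09 -0.36  1.3   0.    1.63] y [ 0.  0. -1.] z [ 0.802 -0.598  0.   ] F [ 0.9 -0.5  0.2] w 0.0855
sgn 1 units [-19.39   4.76  -7.89   1.55  -4.91  -3.27] rows 8.6 5.7
sgn -1 units [-19.39   4.76  -7.89   3.92  12.44   1.86] rows 8.6 12.3
```

```bash
python3 -m handwheel '[[-2.1,0,-0.9,0,-0.5,0],[-4.2,0,-1.8,0,-1,0],[-6.3,0,-2.7,0,-1.6,0],[-8.4,0.3,-3.6,0,-2.2,0],[-10.5,0.6,-4.4,0,-2.8,0]]' 
python3 - <<'E'
from h import *
st()
ax=az(104); rx=az(14); th=np.radians(35)
y=-np.cos(th)*np.array([0,0,1])-np.sin(th)*ax
tcp=np.array([.439,.215,.03])+.067*ax+.014*y
plan(tcp-.09*y+[0,0,.02],y,rx)
E
```

```text
clock: 1.4
eef_pos: [0.3501, 0.0921, 0.2163]
tool_rot: [0.461, -0.536, 0.536, -0.461]
ft_force: [1.1, -0.4, 0.6]
grip_width: 0.0856
t 1.4 p [0.3501 0.0921 0.2163] q [ 0.26 -0.03 -0.34  1.26 -0.    1.98] y [ 0.001 -0.    -1.   ] z [ 0.989 -0.15   0.001] F [ 1.1 -0.4  0.6] w 0.0856
sgn 1 units [-9.48  4.16  1.07  0.68 -2.19 -3.45] rows 4.2 3.9
sgn -1 units [-9.48  4.16  1.07  4.75 15.08  0.94] rows 4.2 14.8
```

```bash
python3 -m handwheel '[[-2.2,0.8,0.2,0.15,-0.5,-0.8],[-4.4,1.6,0.4,0.3,-1,-1.6],[-6.4,2.6,0.7,0.5,-1.6,-2.5],[-8.2,3.4,0.9,0.6,-2,-3.1],[-9.5,4.2,1.1,0.7,-2.2,-3.45]]' 
python3 - <<'E'
from h import *
st()
snap('wrist','w1.png');snap('top','t1.png');st()
E
```

```text
clock: 2.02
eef_pos: [0.4133, 0.3233, 0.109]
tool_rot: [0.663, -0.246, 0.583, -0.4]
ft_force: [0.5, 0.3, 0.7]
grip_width: 0.0853
t 2.02 p [0.4133 0.3233 0.109 ] q [ 0.93  0.67  0.19  1.5  -0.46  2.35] y [ 0.14  -0.558 -0.818] z [ 0.97   0.244 -0.   ] F [0.5 0.3 0.7] w 0.0853
t 2.12 p [0.4118 0.3229 0.1042] q [ 0.93  0.68  0.19  1.5  -0.46  2.35] y [ 0.136 -0.562 -0.816] z [ 0.97   0.245 -0.007] F [-0.7 -0.6 -1.2] w 0.0857
```

View pics/w1.png

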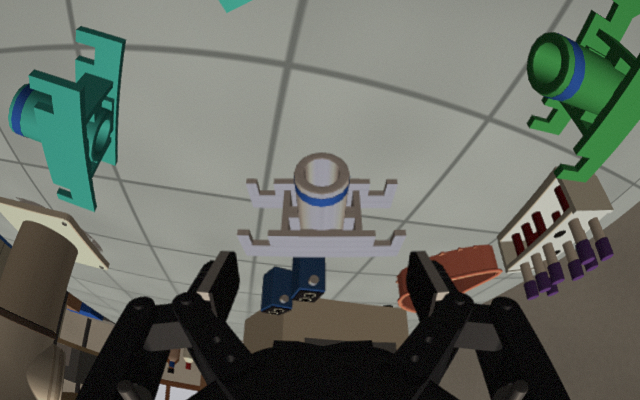

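View pics/t1.png

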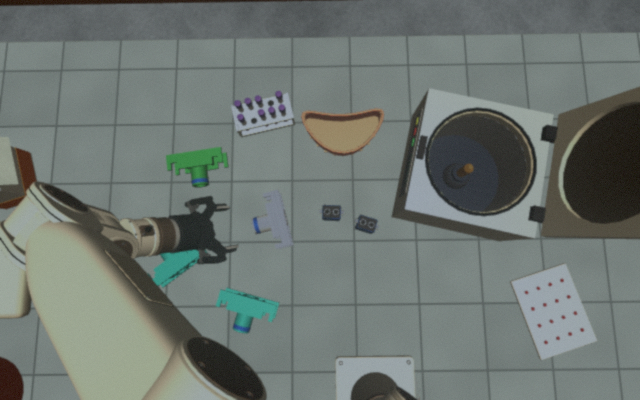

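```bash
python3 - <<'E'
from h import *
c=load('w1.png')
# neck end: mouth centre at height .03; band edges left/right at height ~.03
for u,v in [(322,172),(294,196),(349,196)]: print(onz(c,u,v,.03,True).round(4))
print(proj(c,np.array([.439,.215,.03])+.085*az(104),True))
st()
ax=az(104); rx=az(14); th=np.radians(35)
y=-np.cos(th)*np.array([0,0,1])-np.sin(th)*ax
tcp=np.array([.439,.215,.03])+.067*ax+.014*y
plan(tcp,y,rx)
E
```

```text
[0.4194 0.2986 0.03  ]
[0.4046 0.2637 0.03  ]
[0.4481 0.2747 0.03  ]
(np.float64(320.4174746448884), np.float64(172.75874665338142))
t 2.12 p [0.4118 0.3229 0.1042] q [ 0.93  0.68  0.19  1.5  -0.46  2.35] y [ 0.136 -0.562 -0.816] z [ 0.97   0.245 -0.007] F [-0.7 -0.6 -1.2] w 0.0857
sgn 1 units [-0.27  4.01  0.03  0.02  0.04  0.03] rows 1.6 0.1
sgn -1 units [ -0.27   4.01   0.03   0.05 -17.96  -0.04] rows 1.6 16.8
```

```bash
python3 -m handwheel '[[-0.1,1,0,0,0,0],[-0.2,2,0.05,0,0,0],[-0.25,3,0.05,0,0,0],[-0.25,3.6,0.05,0,0,0],[-0.25,4,0.05,0,0,0]]' 
python3 - <<'E'
from h import *
snap('wrist','w2.png');st()
E
```

```text
clock: 2.75
eef_pos: [0.4277, 0.2688, 0.0262]
tool_rot: [0.661, -0.249, 0.584, -0.4]
ft_force: [0.5, 1.3, 0.9]
grip_width: 0.0852
t 2.8 p [0.4274 0.2682 0.0254] q [ 0.85  0.7  -0.01  1.24 -0.49  2.27] y [ 0.137 -0.557 -0.819] z [0.971 0.238 0.   ] F [ 0.5 -0.6 -1.3] w 0.0854
```

View pics/w2.png

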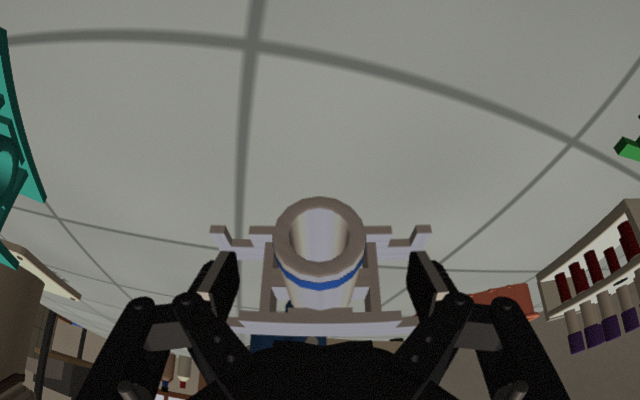

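```bash
python3 - <<'E'
from h import *
ax=az(104); rx=az(14); th=np.radians(35)
y=-np.cos(th)*np.array([0,0,1])-np.sin(th)*ax
tcp=np.array([.439,.215,.03])+.067*ax+.014*y
plan(tcp,y,rx)
E
python3 -m handwheel '[[0,0,0,0,0,0],[0,0,0,0,0,0],[0,0,0,0,0,0],[0,0,0,0,0,0],[0,0,0,0,0,0]]' -1
python3 -m handwheel '[[0,0,0,0,0,0],[0,0,0,0,0,0],[0,0,0,0,0,0],[0,0,0,0,0,0],[0,0,0,0,0,0]]'
python3 - <<'E'
from h import *
st();snap('wrist','w3.png');st()
E
```

```text
sgn 1 units [-0.31  0.12 -0.06  0.01 -0.02  0.  ] rows 0.1 0.0
sgn -1 units [-0.31  0.12 -0.06 -0.   17.98  0.02] rows 0.1 16.8
clock: 3.42
eef_pos: [0.4277, 0.2708, 0.0266]
tool_rot: [0.661, -0.248, 0.583, -0.401]
ft_force: [-1.7, 1.3, 5.8]
grip_width: 0.0394
clock: 4.05
eef_pos: [0.4277, 0.2709, 0.0266]
tool_rot: [0.661, -0.248, 0.583, -0.401]
ft_force: [-2.1, 2.1, 5.2]
grip_width: 0.0393
t 4.05 p [0.4277 0.2709 0.0266] q [ 0.85  0.7  -0.    1.24 -0.49  2.28] y [ 0.139 -0.556 -0.82 ] z [0.971 0.241 0.002] F [-2.1  2.1  5.2] w 0.0393
t 4.1 p [0.4276 0.2708 0.0266] q [ 0.85  0.7  -0.    1.24 -0.49  2.28] y [ 0.139 -0.556 -0.82 ] z [0.971 0.241 0.002] F [-2.2  2.   4.9] w 0.0395
```

View pics/w3.png

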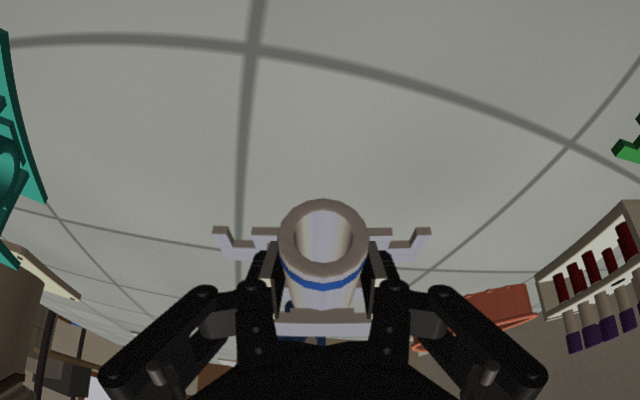

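```bash
python3 -m handwheel '[[0,0,0,0,0,0],[0,0,0,0,0,0],[0,0,0,0,0,0],[0,0,0,0,0,0],[0,0,0,0,0,0]]' 1
python3 - <<'E'
from h import *
st()
ax=az(104); rx=az(14); th=np.radians(35)
y=-np.cos(th)*np.array([0,0,1])-np.sin(th)*ax
for k in (.014,.022):plan(np.array([.439,.215,.03])+.069*ax+k*y,y,rx)
E
```

```text
clock: 4.72
eef_pos: [0.4276, 0.2701, 0.0257]
tool_rot: [0.662, -0.248, 0.583, -0.4]
ft_force: [0.3, 0.8, 0.3]
grip_width: 0.0855
t 4.72 p [0.4276 0.2701 0.0257] q [ 0.85  0.7  -0.    1.24 -0.49  2.28] y [ 0.138 -0.556 -0.819] z [0.971 0.24  0.001] F [0.3 0.8 0.3] w 0.0855
sgn 1 units [-0.32  0.13 -0.09  0.   -0.01 -0.  ] rows 0.1 0.0
sgn -1 units [-0.32  0.13 -0.09  0.   17.99  0.  ] rows 0.1 16.8
sgn 1 units [-0.32  0.45 -0.09  0.   -0.01 -0.  ] rows 0.2 0.0
sgn -1 units [-0.32  0.45 -0.09  0.   17.99  0.  ] rows 0.2 16.8
```

```bash
python3 -m handwheel '[[-0.15,0.2,0,0,0,0],[-0.3,0.4,0,0,0,0],[-0.3,0.4,0,0,0,0],[-0.3,0.4,0,0,0,0],[-0.3,0.4,0,0,0,0]]' 
python3 -m handwheel '[[0,0,0,0,0,0],[0,0,0,0,0,0],[0,0,0,0,0,0],[0,0,0,0,0,0],[0,0,0,0,0,0]]' -1
python3 -m handwheel '[[0,0,0,0,0,0],[0,0,0,0,0,0],[0,0,0,0,0,0],[0,0,0,0,0,0],[0,0,0,0,0,0]]'
python3 - <<'E'
from h import *
st();snap('wrist','w4.png');st()
E
```

```text
clock: 5.35
eef_pos: [0.4276, 0.2707, 0.0134]
tool_rot: [0.662, -0.248, 0.583, -0.4]
ft_force: [-0.7, -0.9, -0.2]
grip_width: 0.0853
clock: 5.98
eef_pos: [0.4276, 0.2706, 0.0136]
tool_rot: [0.662, -0.248, 0.583, -0.4]
ft_force: [-0.7, 0.2, 3.5]
grip_width: 0.0403
clock: 6.6
eef_pos: [0.4276, 0.2707, 0.0135]
tool_rot: [0.662, -0.248, 0.583, -0.4]
ft_force: [-0.9, 1.1, 4.5]
grip_width: 0.04
t 6.6 p [0.4276 0.2707 0.0135] q [ 0.85  0.72 -0.01  1.22 -0.49  2.28] y [ 0.139 -0.556 -0.819] z [0.971 0.24  0.001] F [-0.9  1.1  4.5] w 0.04
t 6.65 p [0.4276 0.2707 0.0135] q [ 0.85  0.72 -0.01  1.22 -0.49  2.28] y [ 0.139 -0.556 -0.819] z [0.971 0.24  0.001] F [-0.3  1.2  4.7] w 0.0398
```

View pics/w4.png

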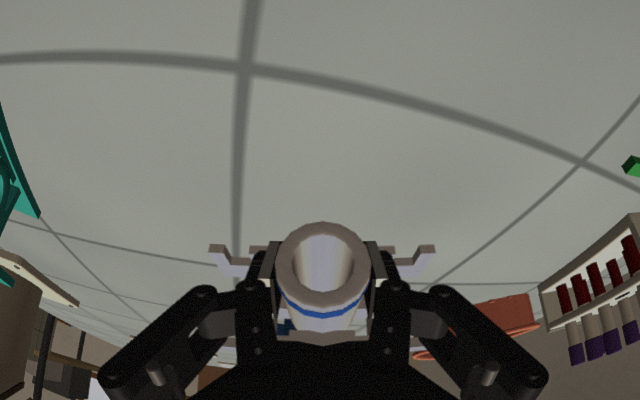

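```bash
python3 -m handwheel '[[0.1,-0.2,0,0,0,0],[0.4,-0.6,0,0,0,0],[1,-1.4,0,0,0,0],[1.7,-2.4,0,0,0,0],[2.3,-3.3,0,0,0,0]]'
python3 - <<'E'
from h import *
st();snap('scene','s5.png');snap('wrist','w5.png');st()
u=az(33);y=.819*u-.574*np.array([0,0,1])
plan(np.array([.40,.26,.107])+.0165*u,y,az(-57))
E
```

```text
clock: 7.28
eef_pos: [0.4272, 0.2707, 0.1149]
tool_rot: [0.662, -0.249, 0.583, -0.4]
ft_force: [0.5, -0.3, -4.3]
grip_width: 0.0397
t 7.28 p [0.4272 0.2707 0.1149] q [ 0.85  0.6   0.08  1.43 -0.49  2.28] y [ 0.138 -0.556 -0.82 ] z [0.971 0.239 0.001] F [ 0.5 -0.3 -4.3] w 0.0397
t 7.38 p [0.4287 0.2721 0.1167] q [ 0.85  0.6   0.08  1.42 -0.49  2.28] y [ 0.142 -0.553 -0.821] z [0.971 0.24  0.006] F [ 0.6  0.3 -3.8] w 0.0398
sgn 1 units [-0.24  0.3  -0.61  1.33  7.65  7.69] rows 0.3 10.2
sgn -1 units [-0.24  0.3  -0.61  7.71 -7.78 -1.33] rows 0.3 10.3
```

View pics/s5.png

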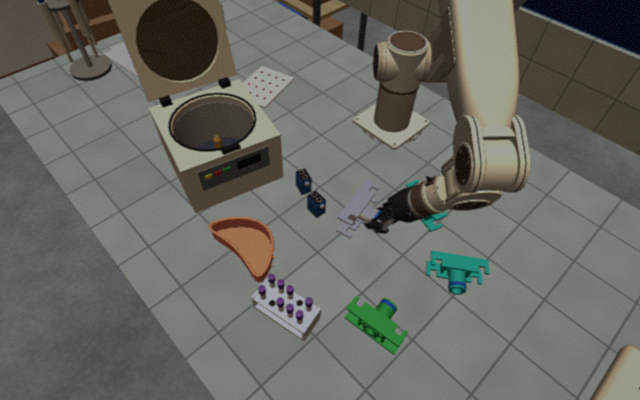

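View pics/w5.png

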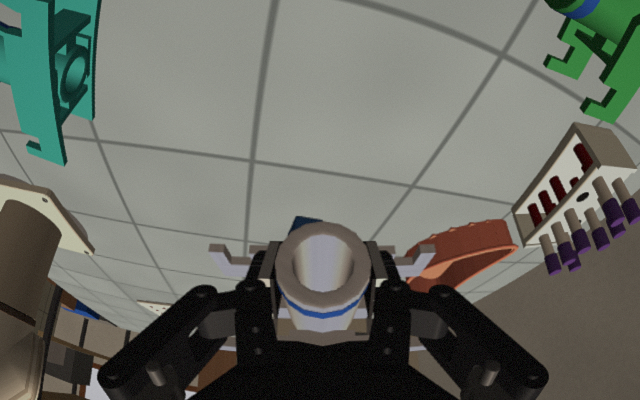

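```bash
python3 - <<'E'
from h import *
u=az(55);y=.819*u-.574*np.array([0,0,1])
plan(np.array([.42,.28,.117])+.0165*u,y,az(-35))
E
```

```text
sgn 1 units [-0.67 -0.48  0.24  0.91  5.32  8.36] rows 0.3 9.3
sgn -1 units [-0.67 -0.48  0.24  9.26 -9.33 -1.01] rows 0.3 12.3
```

```bash
python3 -m handwheel '[[-0.05,-0.1,0,0.05,0.4,0.6],[-0.15,-0.2,0.05,0.15,1,1.5],[-0.25,-0.3,0.1,0.25,1.5,2.4],[-0.3,-0.4,0.1,0.35,2,3.2],[-0.35,-0.5,0.1,0.45,2.6,4.1]]'
python3 - <<'E'
from h import *
st();snap('wrist','w6.png')
u=az(55);y=.819*u-.574*np.array([0,0,1])
plan(np.array([.42,.28,.117])+.0165*u,y,az(-35))
E
```

```text
clock: 8.0
eef_pos: [0.4258, 0.2847, 0.1184]
tool_rot: [0.372, -0.523, 0.547, -0.537]
ft_force: [0.2, -0.3, -5.1]
grip_width: 0.0401
t 8.0 p [0.4258 0.2847 0.1184] q [ 0.59  0.18 -0.42  0.74 -0.01  2.33] y [ 0.2    0.124 -0.972] z [ 0.969 -0.172  0.177] F [ 0.2 -0.3 -5.1] w 0.0401
sgn 1 units [-0.55  0.09  0.2   0.48  2.67  4.3 ] rows 0.2 4.8
sgn -1 units [ -0.55   0.09   0.2    5.74 -14.27  -0.64] rows 0.2 14.4
```

View pics/w6.png

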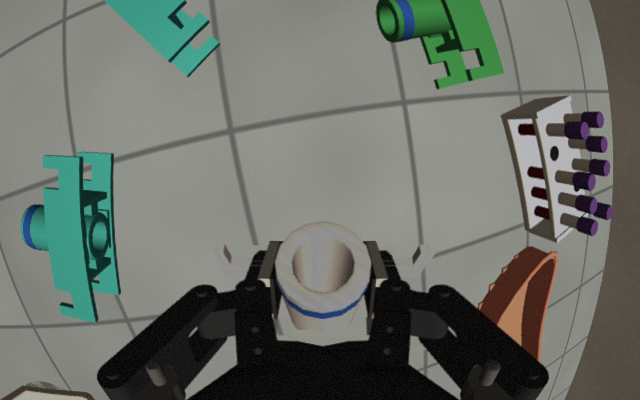

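```bash
python3 -m handwheel '[[-0.1,0,0,0.1,0.6,0.9],[-0.2,0,0.1,0.2,1.1,1.8],[-0.3,0,0.1,0.3,1.7,2.7],[-0.4,0.05,0.15,0.4,2.2,3.6],[-0.5,0.1,0.2,0.5,2.7,4.3]]'
python3 -m handwheel '[[0,0,0,0,0,0],[0,0,0,0,0,0],[0,0,0,0,0,0],[0,0,0,0,0,0],[0,0,0,0,0,0]]'
python3 - <<'E'
from h import *
snap('wrist','w7.png');snap('scene','s7.png');snap('top','t7.png');st()
u=az(55);y=.819*u-.574*np.array([0,0,1])
plan(np.array([.42,.28,.117])+.0165*u,y,az(-35))
im=load('s7.png')['color'][120:300,290:490,::-1]; cv2.imwrite('pics/s7c.png',cv2.resize(im,None,fx=3.3,fy=3.3,interpolation=cv2.INTER_CUBIC))
E
```

```text
clock: 8.68
eef_pos: [0.4334, 0.2954, 0.1163]
tool_rot: [-0.014, 0.701, -0.415, 0.579]
ft_force: [1.0, -0.0, -5.6]
grip_width: 0.0401
clock: 9.3
eef_pos: [0.4347, 0.2972, 0.1187]
tool_rot: [-0.015, 0.7, -0.414, 0.582]
ft_force: [0.3, 0.2, -4.4]
grip_width: 0.04
t 9.45 p [0.4344 0.297  0.1183] q [ 0.32  0.16 -1.02 -0.43  0.5   2.7 ] y [ 0.46   0.657 -0.597] z [ 0.827 -0.562  0.019] F [-0.8  0.9 -4.1] w 0.0399
sgn 1 units [ 0.18 -0.15 -0.09  0.    0.13  0.16] rows 0.1 0.2
sgn -1 units [ 1.800e-01 -1.500e-01 -9.000e-02  2.500e-01 -1.786e+01 -1.000e-02] rows 0.1 16.7
```

View pics/w7.png

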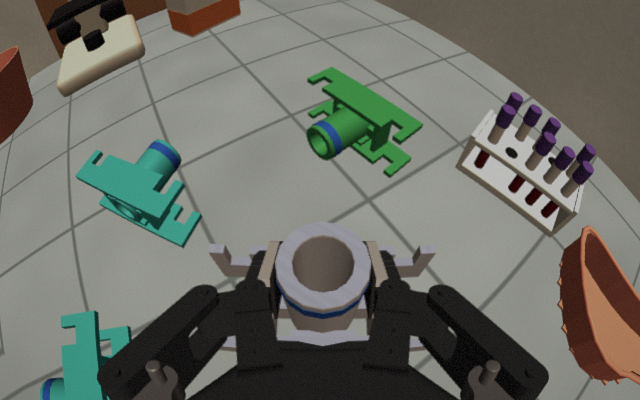

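View pics/s7c.png

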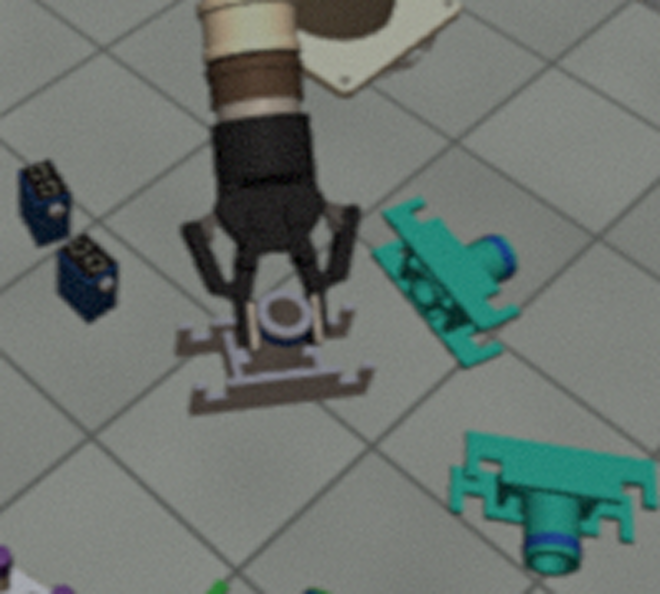

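View pics/t7.png

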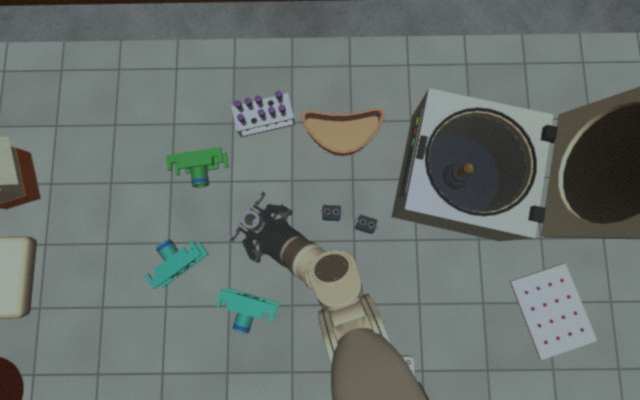

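```bash
python3 -m handwheel '[[0.3,0.2,0,0,0.05,0.08],[0.7,0.5,0,0,0.1,0.16],[1.1,0.8,0,0,0.13,0.16],[1.4,1.05,-0.05,0,0.13,0.16],[1.6,1.2,-0.05,0,0.13,0.16]]'
python3 -m handwheel '[[0,0,0,0,0,0],[0,0,0,0,0,0],[0,0,0,0,0,0],[0,0,0,0,0,0],[0,0,0,0,0,0]]'
python3 - <<'E'
from h import *
st();snap('scene','s8.png')
im=load('s8.png')['color'][180:280,310:430,::-1]; cv2.imwrite('pics/s8c.png',cv2.resize(im,None,fx=5.5,fy=5.5,interpolation=cv2.INTER_CUBIC))
M=R.from_quat(bot.get_obs()['tool_rot']).as_matrix(); print('down per unit',(-M[2]).round(3))
E
```

```text
clock: 10.07
eef_pos: [0.435, 0.2974, 0.0677]
tool_rot: [-0.001, 0.707, -0.406, 0.579]
ft_force: [-0.0, -0.2, -3.7]
grip_width: 0.0395
clock: 10.7
eef_pos: [0.4352, 0.2974, 0.0687]
tool_rot: [-0.001, 0.707, -0.406, 0.579]
ft_force: [-0.5, -0.3, -3.4]
grip_width: 0.0403
t 10.7 p [0.4352 0.2974 0.0687] q [ 0.31  0.38 -1.09 -0.74  0.52  2.73] y [ 0.468  0.671 -0.575] z [ 0.82  -0.572 -0.   ] F [-0.5 -0.3 -3.4] w 0.0403
down per unit [0.818 0.575 0.   ]
```

View pics/s8c.png

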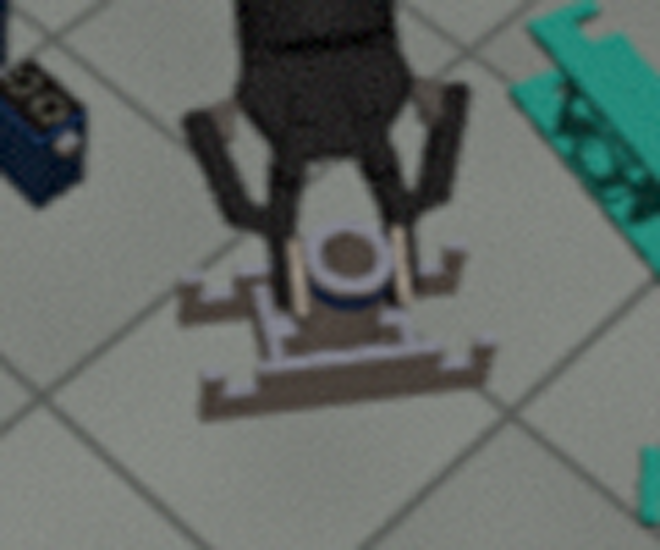

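```bash
python3 - <<'E'
from h import *
u=az(55);y=.819*u-.574*np.array([0,0,1])
plan(np.array([.4752,.3224,.069]),y,az(-35))
E
```

```text
sgn 1 units [-1.01  1.41  0.74  0.01  0.    0.01] rows 0.8 0.0
sgn -1 units [-1.01e+00  1.41e+00  7.40e-01  1.00e-02 -1.80e+01 -1.00e-02] rows 0.8 16.8
```

```bash
python3 -m handwheel '[[-0.2,0.28,0.15,0,0,0],[-0.4,0.56,0.3,0,0,0],[-0.6,0.84,0.45,0,0,0],[-0.8,1.12,0.6,0,0,0],[-1,1.4,0.74,0,0,0]]'
python3 -m handwheel '[[0.08,0.06,0,0,0,0],[0.16,0.12,0,0,0,0],[0.2,0.14,0,0,0,0],[0.24,0.17,0,0,0,0],[0.28,0.2,0,0,0,0]]'
python3 -c "
from h import *
st()"
```

```text
clock: 11.38
eef_pos: [0.4755, 0.3225, 0.0687]
tool_rot: [-0.001, 0.707, -0.406, 0.579]
ft_force: [0.1, 0.5, -3.9]
grip_width: 0.0399
clock: 12.0
eef_pos: [0.4748, 0.322, 0.06]
tool_rot: [-0.001, 0.707, -0.406, 0.579]
ft_force: [-0.4, 1.1, -3.1]
grip_width: 0.0403
t 12.0 p [0.4748 0.322  0.06  ] q [ 0.34  0.44 -0.98 -0.71  0.5   2.75] y [ 0.468  0.671 -0.575] z [ 0.82  -0.573 -0.001] F [-0.4  1.1 -3.1] w 0.0403
```

Good; now creep down 4–5 mm watching the force.

```bash
python3 -m handwheel '[[0.02,0.02,0,0,0,0],[0.05,0.04,0,0,0,0],[0.07,0.05,0,0,0,0],[0.1,0.07,0,0,0,0],[0.12,0.08,0,0,0,0]]'
python3 -c "
from h import *
st();snap('scene','s9.png')
im=load('s9.png')['color'][180:280,330:450,::-1]; cv2.imwrite('pics/s9c.png',cv2.resize(im,None,fx=5.5,fy=5.5,interpolation=cv2.INTER_CUBIC))"
```

```text
clock: 12.62
eef_pos: [0.4751, 0.3224, 0.0571]
tool_rot: [-0.001, 0.707, -0.405, 0.58]
ft_force: [-2.7, -1.1, 0.9]
grip_width: 0.0398
t 12.62 p [0.4751 0.3224 0.0571] q [ 0.34  0.45 -0.98 -0.73  0.5   2.75] y [ 0.469  0.672 -0.574] z [ 0.82  -0.572  0.   ] F [-2.7 -1.1  0.9] w 0.0398
```

View pics/s9c.png

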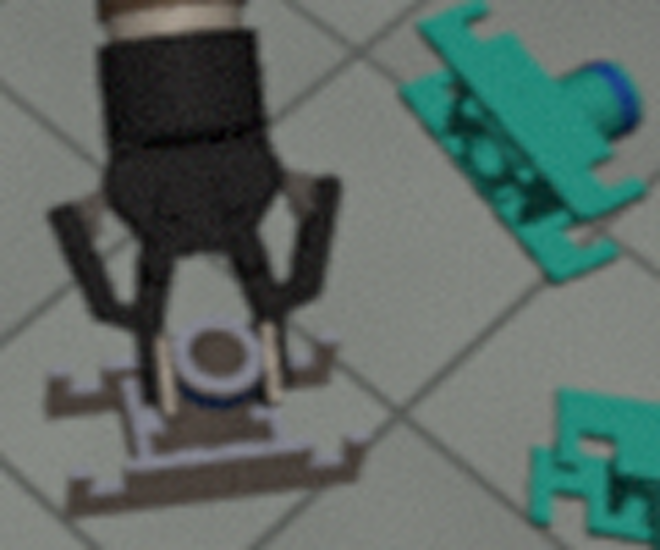

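```bash
python3 -m handwheel '[[0.01,0.01,0,0,0,0],[0.02,0.01,0,0,0,0],[0.03,0.02,0,0,0,0],[0.04,0.03,0,0,0,0],[0.04,0.03,0,0,0,0]]'
python3 -c "
from h import *
o=bot.get_obs();st();print(o['ft_torque'])"
```

```text
clock: 13.3
eef_pos: [0.4753, 0.3227, 0.0569]
tool_rot: [-0.0, 0.707, -0.404, 0.581]
ft_force: [-6.5, -3.1, 9.4]
grip_width: 0.0401
t 13.3 p [0.4753 0.3227 0.0569] q [ 0.34  0.46 -0.98 -0.73  0.5   2.75] y [ 0.469  0.673 -0.572] z [ 0.821 -0.571  0.001] F [-6.5 -3.1  9.4] w 0.0401
[-0.22710239 -0.06357865  0.30737023]
```

```bash
python3 -m handwheel '[[0,0,0,0,0,0],[0,0,0,0,0,0],[0,0,0,0,0,0],[0,0,0,0,0,0],[0,0,0,0,0,0]]' 1
python3 -c "
from h import *
st();snap('wrist','w10.png')"
```

```text
clock: 13.92
eef_pos: [0.4749, 0.3221, 0.0552]
tool_rot: [-0.001, 0.707, -0.406, 0.579]
ft_force: [-0.2, 0.4, -0.0]
grip_width: 0.0851
t 13.93 p [0.4749 0.3221 0.0552] q [ 0.34  0.46 -0.98 -0.73  0.5   2.75] y [ 0.468  0.671 -0.575] z [ 0.82  -0.573 -0.001] F [-0.2  0.4 -0. ] w 0.0851
```

View pics/w10.png

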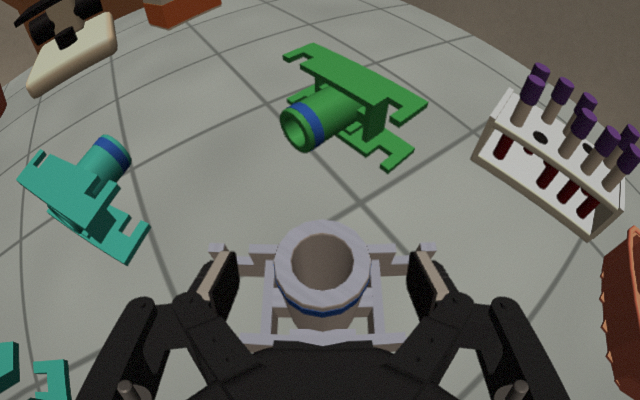

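```bash
python3 -m handwheel '[[0,-0.5,0,0,0,0],[0,-1.5,0,0,0,0],[-0.2,-2.6,0,0,0,0],[-0.6,-3.8,0,0,0,0],[-1.2,-5,0,0,0,0]]'
python3 -c "
from h import *
st();c=snap('wrist','w11.png');c=snap('top','t11.png');st()
im=c['color'][160:260,200:320,::-1]; cv2.imwrite('pics/t11c.png',cv2.resize(im,None,fx=5.5,fy=5.5,interpolation=cv2.INTER_CUBIC))"
```

```text
clock: 14.6
eef_pos: [0.4247, 0.2513, 0.1519]
tool_rot: [-0.001, 0.708, -0.406, 0.578]
ft_force: [0.7, -0.1, 0.6]
grip_width: 0.0852
t 14.6 p [0.4247 0.2513 0.1519] q [ 0.17  0.03 -1.02 -0.26  0.62  2.61] y [ 0.468  0.671 -0.576] z [ 0.82  -0.573 -0.002] F [ 0.7 -0.1  0.6] w 0.0852
t 14.7 p [0.4267 0.2514 0.1553] q [ 0.17  0.02 -1.02 -0.26  0.62  2.61] y [ 0.473  0.671 -0.571] z [ 0.819 -0.574  0.004] F [0.2 0.6 0.6] w 0.0857
```

View pics/w11.png

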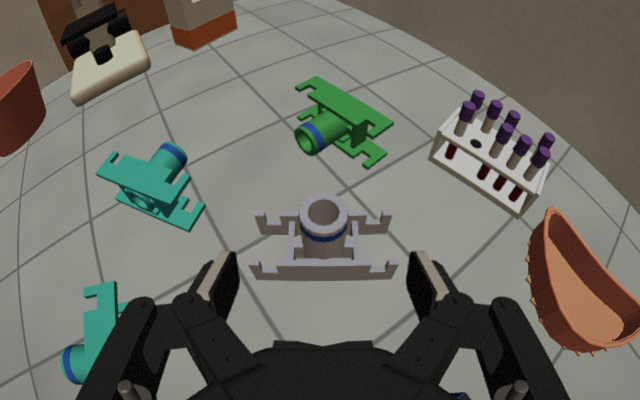

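View pics/t11c.png

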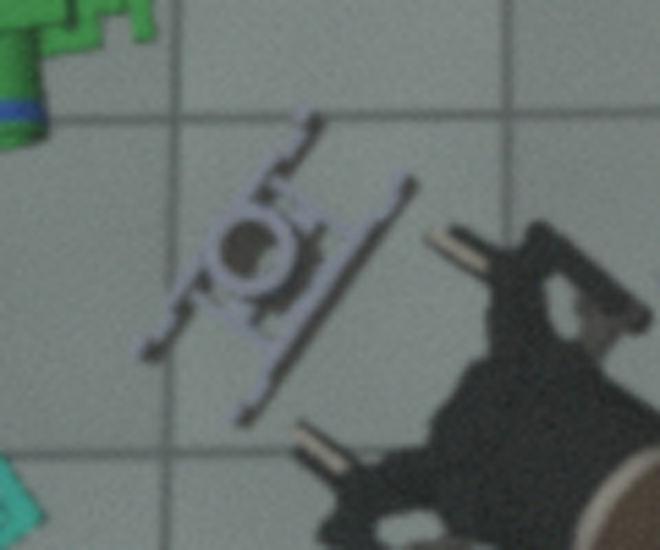

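```bash
python3 - <<'E'
from h import *
t=load('t11.png');w=load('w11.png')
print(onz(t,248/5.5+199.6,250/5.5+159.6,.085))
print(onz(w,324,214,.085,True))
im=w['color'][180:300,240:410,::-1]; cv2.imwrite('pics/w11c.png',cv2.resize(im,None,fx=4.5,fy=4.5,interpolation=cv2.INTER_CUBIC))
st()
plan([.466,.308,.17],[0,0,-1],az(-10))
E
```

```text
[0.46525262 0.30813749 0.085     ]
[0.46441018 0.30518403 0.085     ]
t 14.7 p [0.4267 0.2514 0.1553] q [ 0.17  0.02 -1.02 -0.26  0.62  2.61] y [ 0.473  0.671 -0.571] z [ 0.819 -0.574  0.004] F [0.2 0.6 0.6] w 0.0857
sgn 1 units [-2.06  1.92 -0.01 -1.22 -2.29 -5.42] rows 1.1 5.6
sgn -1 units [-2.060e+00  1.920e+00 -1.000e-02  7.270e+00  1.393e+01 -1.640e+00] rows 1.1 14.8
```

View pics/w11c.png

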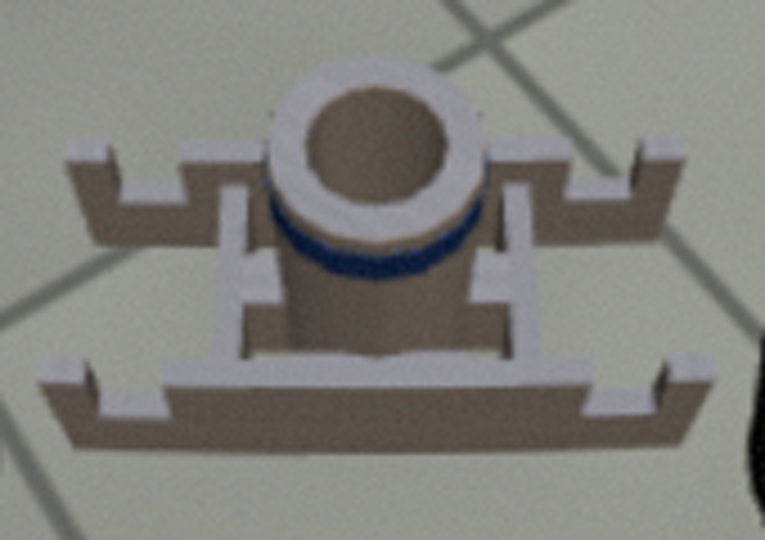

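```bash
python3 -m handwheel '[[-0.6,0,0,-0.2,-0.45,-1],[-1.2,0.2,0,-0.4,-0.9,-2],[-1.6,0.6,0,-0.65,-1.3,-3],[-1.9,1.1,0,-0.85,-1.7,-4],[-2.1,1.6,0,-1.05,-2,-4.9]]'
python3 - <<'E'
from h import *
st();plan([.4652,.308,.13],[0,0,-1],az(-10))
E
```

```text
clock: 15.32
eef_pos: [0.4632, 0.3044, 0.1722]
tool_rot: [-0.369, 0.589, -0.528, 0.488]
ft_force: [0.2, 1.1, -1.4]
grip_width: 0.0854
t 15.32 p [0.4632 0.3044 0.1722] q [ 0.52  0.26 -0.14  1.01  0.11  2.36] y [ 0.082  0.17  -0.982] z [ 0.964 -0.263  0.035] F [ 0.2  1.1 -1.4] w 0.0854
sgn 1 units [ 0.16  1.69 -0.02 -0.25 -0.5  -1.06] rows 0.7 1.1
sgn -1 units [ 0.16  1.69 -0.02  1.61 17.42 -0.38] rows 0.7 16.4
```

```bash
python3 -m handwheel '[[0,0.3,0,-0.1,-0.2,-0.5],[0.1,0.7,0,-0.2,-0.4,-0.9],[0.16,1.2,0,-0.25,-0.5,-1.06],[0.16,1.4,0,-0.25,-0.5,-1.06],[0.16,1.4,0,-0.25,-0.5,-1.06]]'
python3 - <<'E'
from h import *
c=snap('wrist','w12.png');st();plan([.4652,.308,.058],[0,0,-1],az(-10))
E
```

```text
clock: 15.95
eef_pos: [0.4635, 0.3055, 0.1356]
tool_rot: [-0.454, 0.544, -0.541, 0.454]
ft_force: [-0.7, -0.3, -0.3]
grip_width: 0.0852
t 16.0 p [0.4638 0.3056 0.1364] q [ 0.58  0.41 -0.02  1.15  0.    2.33] y [-0.001  0.004 -1.   ] z [ 0.984 -0.177 -0.002] F [ 0.3 -0.  -0. ] w 0.0857
sgn 1 units [-0.09  3.14  0.04  0.01 -0.02 -0.02] rows 1.3 0.0
sgn -1 units [-0.09  3.14  0.04  0.03 17.98  0.02] rows 1.3 16.8
```

View pics/w12.png

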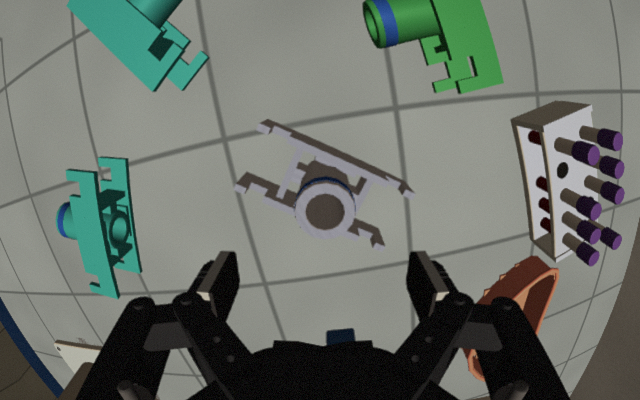

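```bash
python3 -c "
from h import *
print(onz(load('w12.png'),325,210,.085,True))"
python3 -m handwheel '[[-0.05,0.7,0.02,0,0,0],[-0.08,1.5,0.04,0,0,0],[-0.08,2.2,0.04,0,0,0],[-0.08,2.8,0.04,0,0,0],[-0.08,3.1,0.04,0,0,0]]'
python3 -m handwheel '[[0,0,0,0,0,0],[0,0,0,0,0,0],[0,0,0,0,0,0],[0,0,0,0,0,0],[0,0,0,0,0,0]]' -1
python3 -m handwheel '[[0,0,0,0,0,0],[0,0,0,0,0,0],[0,0,0,0,0,0],[0,0,0,0,0,0],[0,0,0,0,0,0]]'
python3 -c "
from h import *
c=snap('wrist','w13.png');st()"
```

```text
[0.4664785  0.31049492 0.085     ]
clock: 16.62
eef_pos: [0.4652, 0.3079, 0.0587]
tool_rot: [-0.453, 0.544, -0.541, 0.454]
ft_force: [-0.3, 0.0, -1.0]
grip_width: 0.0856
clock: 17.25
eef_pos: [0.4659, 0.3089, 0.0602]
tool_rot: [-0.453, 0.544, -0.541, 0.455]
ft_force: [-0.8, 0.1, 5.5]
grip_width: 0.0404
clock: 17.88
eef_pos: [0.4659, 0.3089, 0.0602]
tool_rot: [-0.453, 0.544, -0.541, 0.455]
ft_force: [-0.6, -1.3, 6.1]
grip_width: 0.0403
t 17.93 p [0.466  0.3089 0.0602] q [ 0.58  0.48 -0.11  0.97  0.    2.33] y [ 0.     0.005 -1.   ] z [ 0.984 -0.176 -0.   ] F [-2.3 -0.4  6.2] w 0.0403
```

View pics/w13.png

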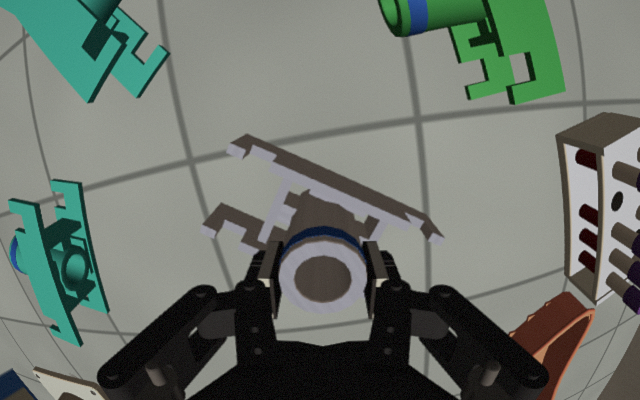

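```bash
python3 -m handwheel '[[0,-0.2,0,0,0,0],[0,-1,0,0,0,0],[0,-3,0,0,0,0],[0,-5,0,0,0,0],[0,-7,0,0,0,0]]'
python3 - <<'E'
from h import *
c=load('w13.png'); print('ring',onz(c,323,277,.085,True))
snap('wrist','w14.png');st()
plan([.542,-.13,.30],[0,0,-1],az(-10))
E
```

```text
clock: 18.55
eef_pos: [0.4649, 0.3071, 0.2346]
tool_rot: [-0.454, 0.544, -0.541, 0.454]
ft_force: [1.0, 1.0, -4.2]
grip_width: 0.04
ring [0.4670812  0.31136053 0.085     ]
t 18.6 p [0.4676 0.3088 0.2425] q [0.58 0.35 0.18 1.39 0.   2.33] y [ 0.008  0.009 -1.   ] z [ 0.984 -0.176  0.006] F [2.6 1.3 2.6] w 0.0404
sgn 1 units [16.73 -2.43  6.03 -0.03 -0.02 -0.06] rows 7.2 0.1
sgn -1 units [16.73 -2.43  6.03  0.09 17.98 -0.05] rows 7.2 16.8
```

View pics/w14.png

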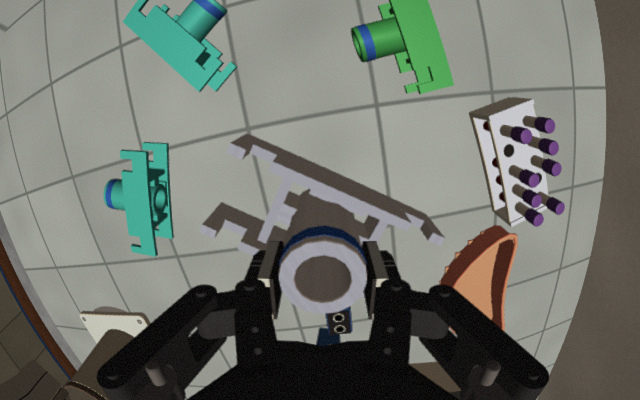

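```bash
python3 -m handwheel '[[1.5,-0.5,0.2,0,0.8,0],[3.5,-1,0.5,0,1.7,0],[5.6,-1.6,0.8,0,2.6,0],[7.8,-2.1,1,0,3.6,0],[10,-2.6,1.3,0,4.5,0]]'
python3 -c "
from h import *
st();plan([.44,-.20,.295],[0,0,-1],az(-100))"
```

```text
clock: 19.23
eef_pos: [0.4527, 0.0539, 0.2976]
tool_rot: [-0.211, 0.676, -0.674, 0.21]
ft_force: [0.8, -0.2, -4.6]
grip_width: 0.0406
t 19.23 p [0.4527 0.0539 0.2976] q [0.12 0.13 0.05 1.48 0.   2.65] y [-0.003  0.003 -1.   ] z [ 0.568 -0.823 -0.004] F [ 0.8 -0.2 -4.6] w 0.0406
sgn 1 units [6.18 0.07 8.07 0.02 4.46 0.01] rows 4.1 4.2
sgn -1 units [ 6.180e+00  7.000e-02  8.070e+00  1.000e-02 -1.354e+01 -3.000e-02] rows 4.1 12.7
```

```bash
python3 -m handwheel '[[1.3,0,1.7,0,0.9,0],[2.6,0,3.4,0,1.8,0],[3.9,0,5.1,0,2.7,0],[5.1,0,6.7,0,3.6,0],[6.1,0,8,0,4.4,0]]'
python3 -m handwheel '[[0,0,0,0,0,0],[0,0,0,0,0,0],[0,0,0,0,0,0],[0,0,0,0,0,0],[0,0,0,0,0,0]]'
python3 -c "
from h import *
snap('wrist','w15.png');st()"
```

```text
clock: 19.85
eef_pos: [0.4419, -0.1975, 0.2962]
tool_rot: [0.057, 0.706, -0.703, -0.06]
ft_force: [0.8, 0.6, -3.3]
grip_width: 0.0405
clock: 20.48
eef_pos: [0.4429, -0.195, 0.2973]
tool_rot: [0.055, 0.706, -0.704, -0.056]
ft_force: [0.1, 1.0, -3.9]
grip_width: 0.0407
t 20.52 p [ 0.4429 -0.1952  0.2973] q [-0.42  0.19  0.11  1.49  0.    2.88] y [-0.001  0.004 -1.   ] z [-0.158 -0.987 -0.004] F [ 0.9  0.2 -3.6] w 0.0402
```

View pics/w15.png

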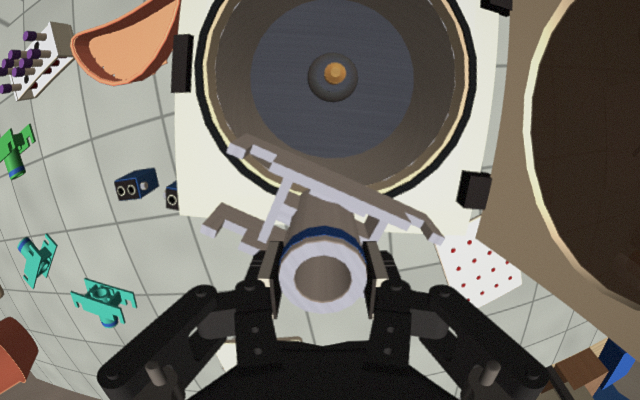

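```bash
python3 - <<'E'
from h import *
c=load('w15.png'); im=c['color'].astype(int)
def ctr(b,f):
    x,y,w,h=b; m=f(im[y:y+h,x:x+w]); v,u=np.nonzero(m); return u.mean()+x,v.mean()+y,m.sum(),np.ptp(u)+1,np.ptp(v)+1
# brass
sat=lambda p:(p[:,:,0]-p[:,:,2]>50)
a=ctr((315,55,40,35),sat);print('brass all',a)
tip=ctr((315,55,40,35),lambda p:(p[:,:,0]-p[:,:,2]>50)&(p[:,:,0]>185));print(tip)
cr=c['color'][50:110,300:370,::-1]; cv2.imwrite('pics/w15a.png',cv2.resize(cr,None,fx=8,fy=8,interpolation=cv2.INTER_CUBIC))
cr=c['color'][225:325,265:385,::-1]; cv2.imwrite('pics/w15b.png',cv2.resize(cr,None,fx=6,fy=6,interpolation=cv2.INTER_CUBIC))
E
```

```text
brass all (np.float64(334.6927374301676), np.float64(72.82402234636871), np.int64(358), np.int64(21), np.int64(21))<stdin>:4: RuntimeWarning: Mean of empty slice.
  ret = ret.dtype.type(ret / rcount)
Traceback (most recent call last):
ValueError: zero-size array to reduction operation maximum which has no identity
```

```bash
python3 - <<'E'
from h import *
c=load('w15.png')
cr=c['color'][50:110,300:370,::-1]; cv2.imwrite('pics/w15a.png',cv2.resize(cr,None,fx=8,fy=8,interpolation=cv2.INTER_CUBIC))
cr=c['color'][225:325,265:385,::-1]; cv2.imwrite('pics/w15b.png',cv2.resize(cr,None,fx=6,fy=6,interpolation=cv2.INTER_CUBIC))
E
```

```text
(no output)
```

View pics/w15a.png

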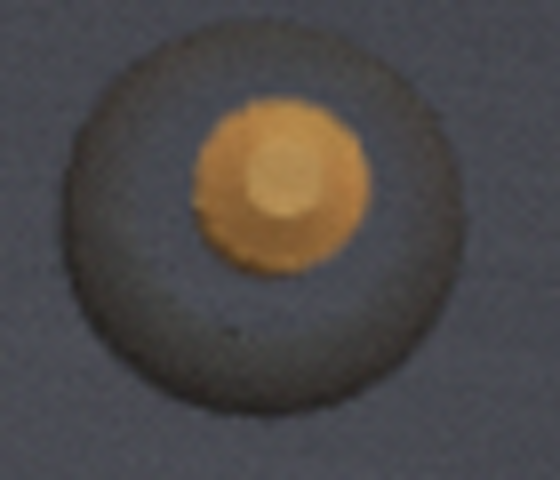

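View pics/w15b.png

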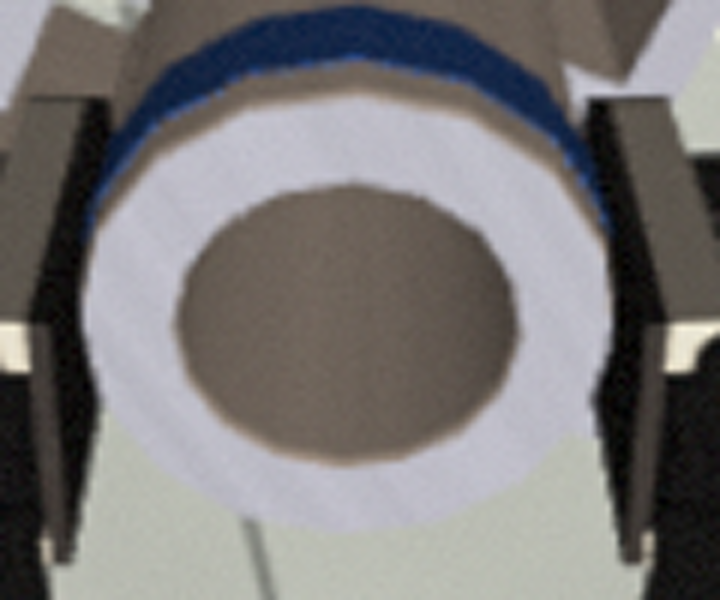

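```bash
python3 - <<'E'
from h import *
c=load('w15.png'); zt=.2973+.0248
def circ(pts,s,off,z):
    P=np.array([onz(c,x/s+off[0]-.4,y/s+off[1]-.4,z,True)[:2] for x,y in pts])
    A=np.c_[2*P,np.ones(len(P))]; x=np.linalg.lstsq(A,(P**2).sum(1),rcond=None)[0]
    return x[:2].round(4),np.sqrt(x[2]+x[:2]@x[:2]).round(4)
print('bore',circ([(177,325),(520,325),(350,184),(348,465),(240,215),(230,420),(470,220),(465,420)],6,(265,225),zt))
print('outer',circ([(83,300),(612,300),(360,93),(350,532),(200,130),(170,480),(480,120),(520,480)],6,(265,225),zt))
print('shaft22',circ([(193,185),(372,187),(283,97),(282,276),(225,115),(220,245),(345,125),(345,245)],8,(300,50),.115))
print('tip10',circ([(245,175),(323,177),(284,133),(284,219)],8,(300,50),.127))
print('shoulder',circ([(62,220),(466,215),(265,15),(270,415)],8,(300,50),.060))
for f in['w13.png']:
  pass
st()
E
```

```text
bore (array([ 0.4451, -0.1962]), np.float64(0.0129))
outer (array([ 0.445 , -0.1961]), np.float64(0.0203))
shaft22 (array([ 0.543 , -0.2236]), np.float64(0.0115))
tip10 (array([ 0.5434, -0.2235]), np.float64(0.0051))
shoulder (array([ 0.542 , -0.2227]), np.float64(0.0305))
t 20.52 p [ 0.4429 -0.1952  0.2973] q [-0.42  0.19  0.11  1.49  0.    2.88] y [-0.001  0.004 -1.   ] z [-0.158 -0.987 -0.004] F [ 0.9  0.2 -3.6] w 0.0402
```

```bash
python3 -m handwheel '[[-0.8,0,0.1,0,0,0],[-1.8,0,0.2,0,0,0],[-2.8,0,0.3,0,0,0],[-3.6,0,0.4,0,0,0],[-4.06,0,0.46,0,0,0]]'
python3 -m handwheel '[[0,0.8,0,0,0,0],[0,1.6,0,0,0,0],[0,2.3,0,0,0,0],[0,3,0,0,0,0],[0,3.4,0,0,0,0]]'
python3 -c "
from h import *
st();snap('wrist','w16.png');snap('scene','s16.png');snap('top','t16.png')"
```

```text
clock: 21.15
eef_pos: [0.5421, -0.2232, 0.2964]
tool_rot: [0.056, 0.706, -0.704, -0.057]
ft_force: [-0.6, -0.5, -3.6]
grip_width: 0.0405
clock: 21.78
eef_pos: [0.5407, -0.2225, 0.2108]
tool_rot: [0.055, 0.706, -0.703, -0.057]
ft_force: [-0.0, 0.1, -3.9]
grip_width: 0.0406
t 21.77 p [ 0.5407 -0.2225  0.2108] q [-0.39  0.42  0.21  1.36  0.    2.91] y [-0.003  0.004 -1.   ] z [-0.159 -0.987 -0.004] F [-0.   0.1 -3.9] w 0.0406
```

View pics/w16.png

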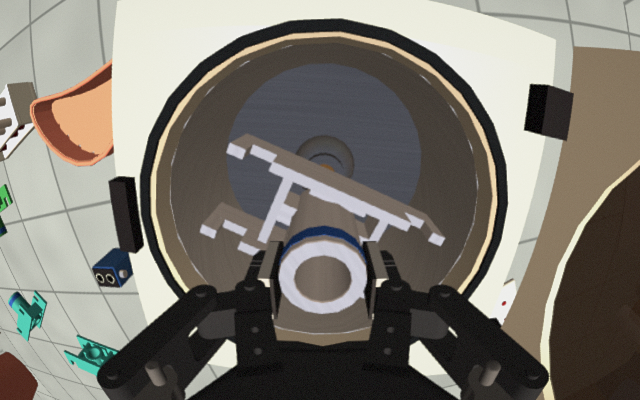

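View pics/s16.png

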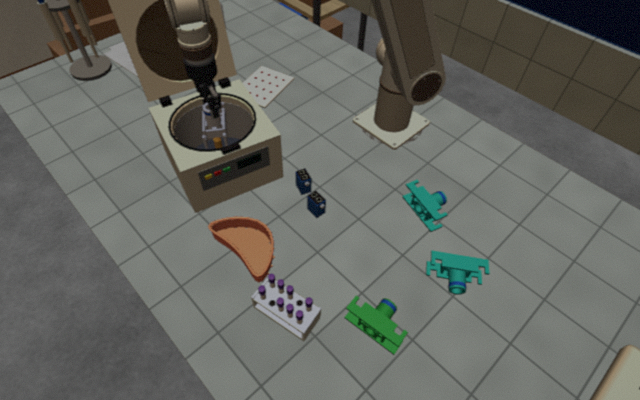

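View pics/t16.png

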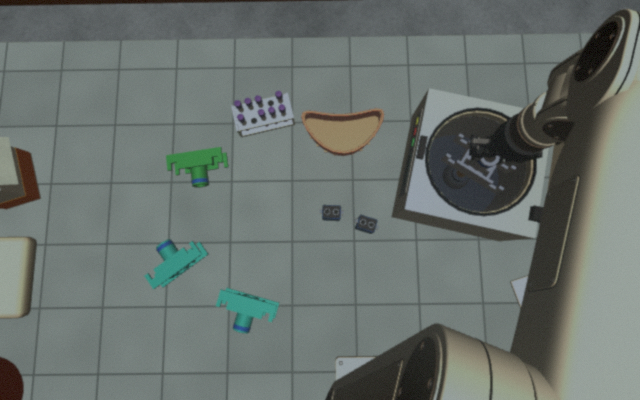

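```bash
python3 - <<'E'
from h import *
for f,b,k in [('t16.png',(420,100,120,110),6),('s16.png',(160,80,110,90),6),('w16.png',(270,130,120,190),3)]:
    x,y,w,h=b; im=load(f)['color'][y:y+h,x:x+w,::-1]; cv2.imwrite('pics/c_'+f,cv2.resize(im,None,fx=k,fy=k,interpolation=cv2.INTER_CUBIC)[:600])
st()
E
```

```text
t 21.93 p [ 0.5409 -0.2227  0.2116] q [-0.39  0.42  0.21  1.36  0.    2.91] y [-0.002  0.004 -1.   ] z [-0.159 -0.987 -0.004] F [-0.4  0.4 -4.2] w 0.0404
```

View pics/c_t16.png

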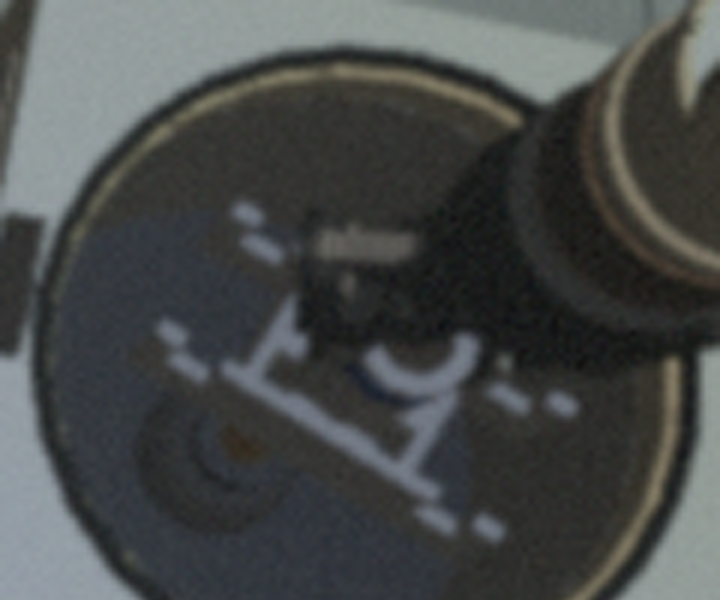

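View pics/c_s16.png

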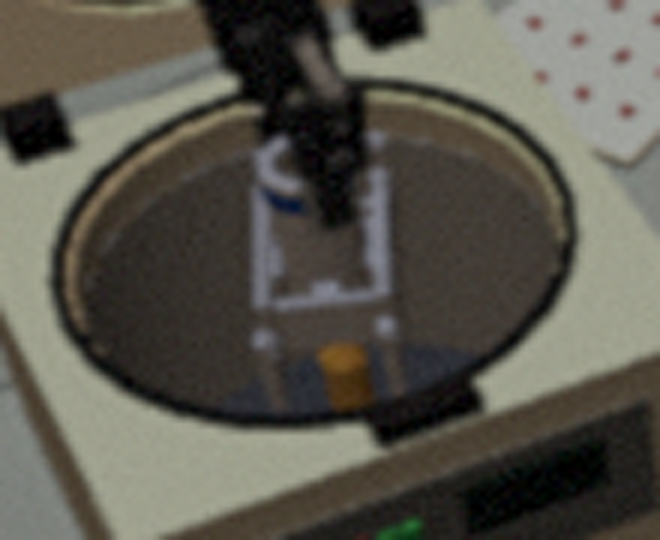

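View pics/c_w16.png

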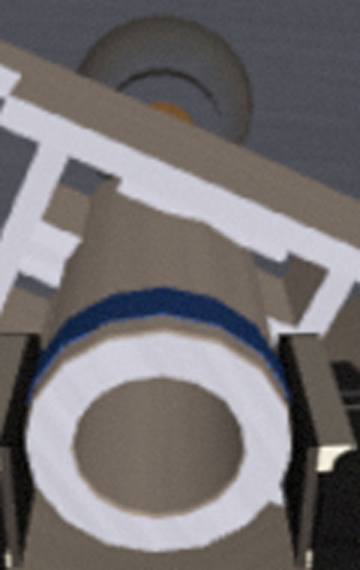

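```bash
python3 - <<'E'
from h import *
s=load('s16.png');t=load('t16.png');w=load('w16.png')
for n,c,off,k,fi in [('s',s,(160,80),6,0),('t',t,(420,100),6,0),('w',w,(270,130),3,1)]:
    for p in [(.5409,-.2227,.2116+.0248),(.5409,-.2227,.1515),(.5425,-.2225,.127)]:
        u,v=proj(c,p,bool(fi)); print(n,p,round((u-off[0]+.4)*k,1),round((v-off[1]+.4)*k,1))
def circ(c,pts,s,off,z,fi):
    P=np.array([onz(c,x/s+off[0]-.4,y/s+off[1]-.4,z,fi)[:2] for x,y in pts])
    A=np.c_[2*P,np.ones(len(P))]; x=np.linalg.lstsq(A,(P**2).sum(1),rcond=None)[0]
    return x[:2].round(4),np.sqrt(x[2]+x[:2]@x[:2]).round(4)
print(circ(w,[(73,445),(244,447),(160,376),(160,515),(100,395),(100,495),(220,395),(220,495)],3,(270,130),.2116+.0248,True))
# seal ring in wrist, outer edge
print(circ(w,[(141,190),(507,185),(325,19),(163,110),(487,110),(230,45),(420,45)],1,(0,0),.188,True))
E
```

```text
s (0.5409, -0.2227, 0.2364) 301.0 152.4
s (0.5409, -0.2227, 0.1515) 333.7 294.6
s (0.5425, -0.2225, 0.127) 340.0 334.5
t (0.5409, -0.2227, 0.2364) 418.1 336.5
t (0.5409, -0.2227, 0.1515) 324.5 393.4
t (0.5425, -0.2225, 0.127) 300.0 403.8
w (0.5409, -0.2227, 0.2364) 155.1 464.3
w (0.5409, -0.2227, 0.1515) 158.1 250.3
w (0.5425, -0.2225, 0.127) 156.8 208.3
(array([ 0.5436, -0.2238]), np.float64(0.0128))
(array([ 0.5439, -0.2244]), np.float64(0.1188))
```

```bash
python3 -m handwheel '[[0,0.3,0,0,0,0],[0,0.6,0,0,0,0],[0,0.9,0,0,0,0],[0,1.15,0,0,0,0],[0,1.35,0,0,0,0]]'
python3 -c "
from h import *
st();snap('scene','s17.png')
x,y,w,h=160,80,110,90; im=load('s17.png')['color'][y:y+h,x:x+w,::-1]; cv2.imwrite('pics/c_s17.png',cv2.resize(im,None,fx=6,fy=6,interpolation=cv2.INTER_CUBIC))"
```

```text
clock: 22.55
eef_pos: [0.5409, -0.2227, 0.1776]
tool_rot: [0.056, 0.706, -0.704, -0.057]
ft_force: [0.0, -0.1, -3.6]
grip_width: 0.0407
t 22.55 p [ 0.5409 -0.2227  0.1776] q [-0.39  0.44  0.15  1.28  0.    2.91] y [-0.002  0.004 -1.   ] z [-0.159 -0.987 -0.004] F [ 0.  -0.1 -3.6] w 0.0407
```

View pics/c_s17.png

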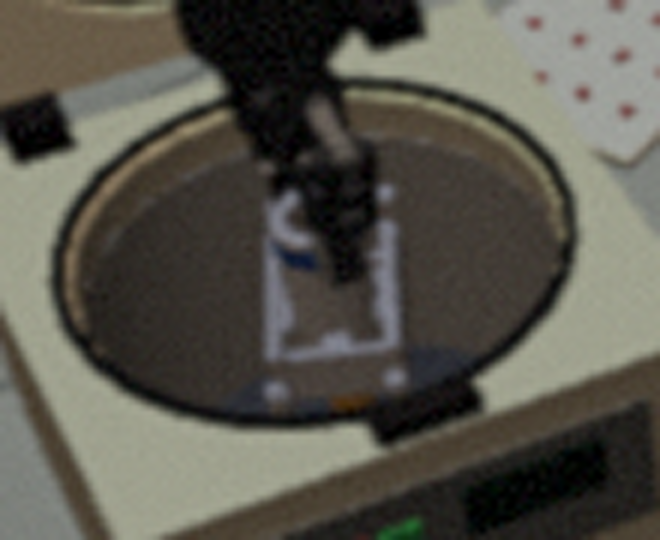

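```bash
python3 -m handwheel '[[0,0.12,0,0,0,0],[0,0.24,0,0,0,0],[0,0.36,0,0,0,0],[0,0.48,0,0,0,0],[0,0.6,0,0,0,0]]'
python3 -c "
from h import *
st();print(bot.get_obs()['ft_torque'])"
```

```text
clock: 23.22
eef_pos: [0.541, -0.2227, 0.163]
tool_rot: [0.056, 0.706, -0.704, -0.057]
ft_force: [0.2, 0.2, -4.2]
grip_width: 0.0404
t 23.23 p [ 0.541  -0.2227  0.163 ] q [-0.39  0.45  0.12  1.25  0.    2.91] y [-0.001  0.004 -1.   ] z [-0.159 -0.987 -0.004] F [ 0.2  0.2 -4.2] w 0.0404
[-0.00382019 -0.00652719  0.03387385]
```

Underside at 103 mm, on the shaft with no side force. Continue toward TCP z = 0.125.

```bash
python3 -m handwheel '[[0,0.3,0,0,0,0],[0,0.6,0,0,0,0],[0,0.9,0,0,0,0],[0,1.2,0,0,0,0],[0,1.5,0,0,0,0]]'
python3 -c "
from h import *
st();print(bot.get_obs()['ft_torque'])"
```

```text
clock: 23.85
eef_pos: [0.5409, -0.2225, 0.1251]
tool_rot: [0.056, 0.706, -0.704, -0.057]
ft_force: [-0.4, -0.3, -3.0]
grip_width: 0.0406
t 23.85 p [ 0.5409 -0.2225  0.1251] q [-0.39  0.47  0.06  1.16  0.    2.91] y [-0.001  0.004 -1.   ] z [-0.159 -0.987 -0.004] F [-0.4 -0.3 -3. ] w 0.0406
[-0.06865235 -0.0490275  -0.01350133]
```

```bash
python3 -m handwheel '[[0,0.05,0,0,0,0],[0,0.1,0,0,0,0],[0,0.15,0,0,0,0],[0,0.19,0,0,0,0],[0,0.22,0,0,0,0]]'
python3 -c "
from h import *
st()"
```

```text
clock: 24.48
eef_pos: [0.541, -0.2225, 0.1204]
tool_rot: [0.056, 0.706, -0.704, -0.057]
ft_force: [-1.2, 0.3, 0.6]
grip_width: 0.0404
t 24.48 p [ 0.541  -0.2225  0.1204] q [-0.39  0.48  0.05  1.15  0.    2.91] y [-0.001  0.004 -1.   ] z [-0.159 -0.987 -0.003] F [-1.2  0.3  0.6] w 0.0404
```

```bash
python3 -m handwheel '[[0,0.02,0,0,0,0],[0,0.04,0,0,0,0],[0,0.05,0,0,0,0],[0,0.05,0,0,0,0],[0,0.05,0,0,0,0]]'
python3 -m handwheel '[[0,0,0,0,0,0],[0,0,0,0,0,0],[0,0,0,0,0,0],[0,0,0,0,0,0],[0,0,0,0,0,0]]' 1
python3 -c "
from h import *
st();snap('wrist','w18.png')"
```

```text
clock: 25.1
eef_pos: [0.5413, -0.2226, 0.1204]
tool_rot: [0.056, 0.706, -0.704, -0.056]
ft_force: [-2.6, 1.1, 5.6]
grip_width: 0.0403
clock: 25.72
eef_pos: [0.5409, -0.2225, 0.1189]
tool_rot: [0.056, 0.706, -0.704, -0.057]
ft_force: [0.5, 0.3, -0.2]
grip_width: 0.0852
t 25.73 p [ 0.5409 -0.2225  0.1189] q [-0.39  0.48  0.05  1.15  0.    2.91] y [-0.001  0.004 -1.   ] z [-0.159 -0.987 -0.004] F [ 0.5  0.3 -0.2] w 0.0852
```

View pics/w18.png

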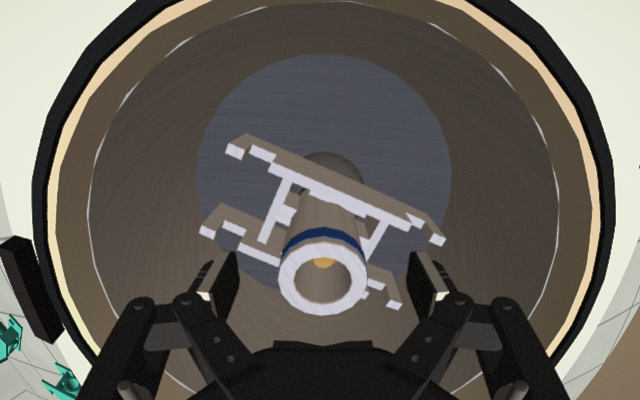

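The brass tip shows inside the bore at (323, 263) and the gripper is open. I'll retract straight up and check.

```bash
python3 -m handwheel '[[0,-0.5,0,0,0,0],[0,-1.5,0,0,0,0],[0,-3.2,0,0,0,0],[0,-5.2,0,0,0,0],[0,-7.2,0,0,0,0]]'
python3 -m handwheel '[[2,0,0,0,0,0],[4,0,0,0,0,0],[5,0,0,0,0,0],[5,0,0,0,0,0],[5,0,0,0,0,0]]'
python3 - <<'E'
from h import *
st();snap('wrist','w19.png');snap('scene','s19.png');c=snap('top','t19.png');st()
im=c['color'][90:220,410:560,::-1]; cv2.imwrite('pics/t19c.png',cv2.resize(im,None,fx=4.5,fy=4.5,interpolation=cv2.INTER_CUBIC))
E
```

```text
clock: 26.4
eef_pos: [0.541, -0.2231, 0.3016]
tool_rot: [0.056, 0.706, -0.704, -0.056]
ft_force: [1.6, -1.2, 0.2]
grip_width: 0.0851
clock: 27.02
eef_pos: [0.4186, -0.2036, 0.2999]
tool_rot: [0.057, 0.706, -0.704, -0.056]
ft_force: [0.5, 0.6, -0.1]
grip_width: 0.0857
t 27.02 p [ 0.4186 -0.2036  0.2999] q [-0.45  0.15  0.07  1.49  0.    2.85] y [ 0.001  0.003 -1.   ] z [-0.159 -0.987 -0.003] F [ 0.5  0.6 -0.1] w 0.0857
t 27.18 p [ 0.4186 -0.2035  0.299 ] q [-0.45  0.15  0.07  1.49  0.    2.85] y [-0.001  0.004 -1.   ] z [-0.159 -0.987 -0.004] F [ 0.1 -0.   0.4] w 0.0856
```

View pics/w19.png

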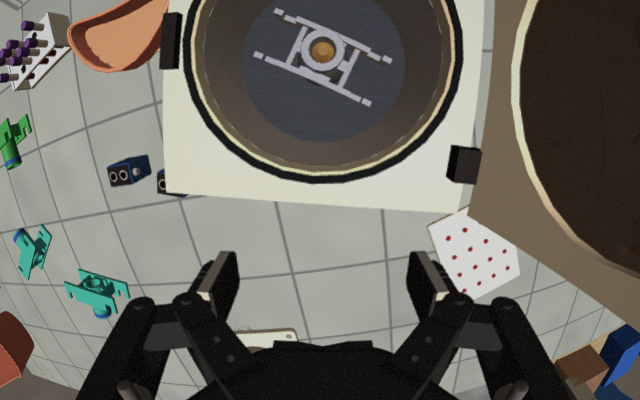

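View pics/s19.png

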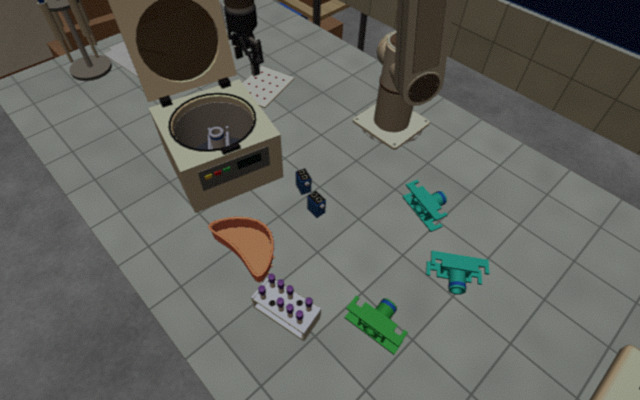

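View pics/t19c.png

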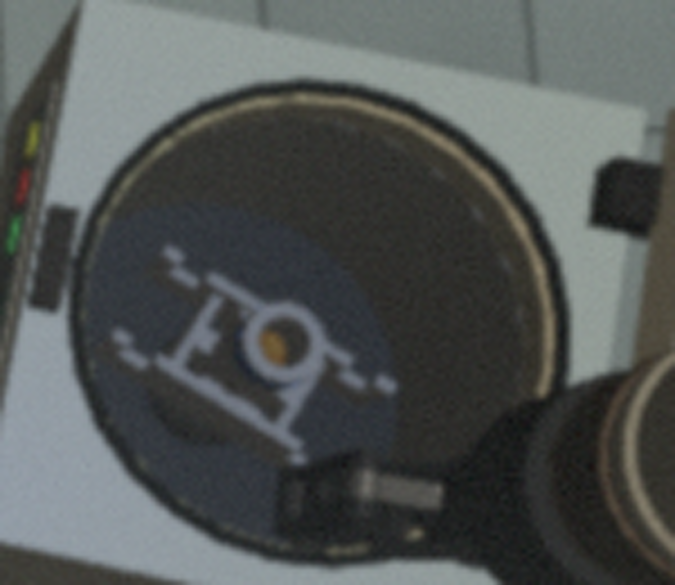

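```bash
python3 - <<'E'
from h import *
t=load('t19.png');w=load('w19.png')
for p in [(.5425,-.2225,.145),(.5425,-.2225,.155)]:
    u,v=proj(t,p); print('top crop',(u-410+.4)*4.5,(v-90+.4)*4.5, 'wrist',proj(w,p,True))
bot.job_done(); st()
E
```

```text
top crop 282.9725581770179 339.87897051599725 wrist (np.float64(321.4008348769812), np.float64(48.41657273339899))
top crop 290.41823203169184 335.31657646900794 wrist (np.float64(321.3202155718276), np.float64(46.89220673565589))
the job is handed in; nothing more can be done
the job is handed in; nothing more can be done
```

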